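# Load the indexed swivel tray and lock it back before the scanner

## Task

The empty tray of the swivel stand is locked in front of the scanner head: pull its plunger up and twist it so that it stays out, swing the tray round to the loading station, and twist the plunger back so that the pin drops home there. With the tray locked, lift every bottle out of the partitioned carton and stand it upright on the tray floor; then unlock the tray in the same way, swing it back to the scanner and lock it again with the plunger fully home and the bottles still standing. Do not disturb the mug, the tape roll or the stapler.

Things in the scene. Friction and masses are not known exactly. Their poses are not given: they have to be found in the camera images.
- base: Fixed base of a swivel stand: round plate, 230 mm across, 12 mm thick. Origin: on the swivel axis at table height, z up. Its +x heads to the scanning station. The plunger bracket stands at 140 degrees counter-clockwise from +x: plunger 85 mm from the axis, outer end 132 mm, 84 mm high. A fixed scanner head, 93 mm high, stands 272 mm out along +x.
- swivel (a joint): Turntable and tray angle, rad, counter-clockwise from above. 0: tray along the base's +x, at the scanner (start). 1.134 (65 degrees): loading station. Hard stops 0.02 beyond each. The pin falls into a notch at each station, catching within about 0.06 rad; play when locked about 0.02. Friction about 0.1 N m once the pin is out.
- handle (a point): Top centre of the upright black turning post on the turntable: 18 mm diameter, from 42 to 118 mm above the table, 90 mm from the swivel axis, at 235 degrees counter-clockwise from the tray's direction (the point's x axis). It goes round with the tray.
- plunger (a joint): Lift of the index plunger, m. 0: fully home, pin in a notch, turntable locked. Pulled straight up against a spring (6 N at 0, 9 N at 0.020), stop at 0.024. The pin leaves the notch at 0.012; let down on the disc between stations it rests near 0.012. Parked on its collar it reads about 0.016.
- knob (a joint): Turn of the plunger's T-handle about its vertical axis, rad, counter-clockwise from above, stops at 0 and 1.4. It cannot turn while its cross-pin is down in the collar slot, only when lifted over 0.017. Lifted, turned past 0.8 and let go, it rests on the collar and holds the pin out. Turned back to 0 it drops into the slot by its spring; the pin goes home if a notch is below.
- tee (a point): Top centre of the plunger's black T-handle: a bar 48 mm long (point x axis), 14 mm wide (y axis), 24 mm deep below this point; under it a 20 mm disc, 8 mm thick, and the stem. The point is 129 mm above the table when home and rises with the plunger. Grip it across the 14 mm. The fixed slotted collar below (30 mm wide) ends 84 mm above the table.
- tray_floor (a point): Centre of the inner floor of the swivel tray, 47 mm above the table, 165 mm from the swivel axis; x points outward along the tray's direction, z up. Square, open tray: inside 124 x 124 mm, walls 5 mm thick, 25 mm high above the floor. Four bottles fit two by two.
- carton: Open brown carton, fixed, 160 x 160 mm outside, 75 mm high, walls and floor 4 mm thick, one full-height partition each way: four square cells 74 mm wide, centres at +-0.039 m in its x and y. Origin: centre of the underside; z up.
- mug: Mug, 85 x 118 x 91 mm, bystander. Origin: centre of its underside.
- tape_roll: Roll of brown packing tape lying flat, 100 mm across, 48 mm high, bystander. Origin: centre of its underside.
- stapler: Stapler, 34 x 138 x 48 mm, bystander. Origin: centre of its underside.
- bottle_1: Squat white plastic bottle: body 54 mm across and 46 mm high, shoulder up to 58 mm, then a straight grey cap 24 mm across from 58 to 104 mm. 0.15 to 0.28 kg. Origin: centre of the underside, z up along the bottle. Two to four are present (None if absent); all start upright in the carton, at most one to a cell.
- bottle_2: Squat white plastic bottle: body 54 mm across and 46 mm high, shoulder up to 58 mm, then a straight grey cap 24 mm across from 58 to 104 mm. 0.15 to 0.28 kg. Origin: centre of the underside, z up along the bottle. Two to four are present (None if absent); all start upright in the carton, at most one to a cell.
- bottle_3: Squat white plastic bottle: body 54 mm across and 46 mm high, shoulder up to 58 mm, then a straight grey cap 24 mm across from 58 to 104 mm. 0.15 to 0.28 kg. Origin: centre of the underside, z up along the bottle. Two to four are present (None if absent); all start upright in the carton, at most one to a cell.
- bottle_4: Squat white plastic bottle: body 54 mm across and 46 mm high, shoulder up to 58 mm, then a straight grey cap 24 mm across from 58 to 104 mm. 0.15 to 0.28 kg. Origin: centre of the underside, z up along the bottle. Two to four are present (None if absent); all start upright in the carton, at most one to a cell.
Not all that is in view belongs to the job. Leave any blue look-alike of the bottle_1 alone.

How it is judged:
By the outcome, as a careful person would: the job done as asked, in the order asked, and still so for the second after the job is handed in, with the robot touching nothing.
Of bottle_1, bottle_2, bottle_3, bottle_4 only 2 to 4 are there at a start; the rules pass over those that are not, and their reading is None.
At some moment in a run one of bottle_1, bottle_2, bottle_3, bottle_4 may be knocked a few centimetres aside while the robot is not near it.
Once in a run the grip may slacken for a moment while it holds something.
It also fails if it takes over 210 s, if anything falls off the work surface, if the arm or the gripper's body presses on something with over 40 N, if the wrist force passes 120 N, or if a joint passes its speed limit or range.

## Robot

A 6-joint arm with a two-finger parallel gripper is mounted at the origin on a cart in front of the work surface, level with it; the furniture and walls round the work are solid. World frame = base frame: x ahead of the robot, y to its left, z up, the work surface at z = 0. Lengths are in m, angles in degrees, forces in N, time in s.
With the tool pointing down it reaches from about 0.4 to 0.825 m from the base axis. Payload 7 kg.
Tool frame: the origin (TCP) lies on the centre line of the jaws, within the pads' length; the fingertips stand 8 mm ahead of it and the grasp point (between the pads) lies 11 mm behind it; z points along the fingers, y is the line along which they close (so a half turn about z gives the same grasp; the last joint's range is limited). The gripper opens to 88 mm and grips with 3 to 60 N. Pads are 19 mm wide; open, the fingers measure 130 mm over their backs; the gripper's body (78 mm by 193 mm) begins 47 mm behind the grasp point.
Start: joints at [84.861, 20.546, 0.682, 0, -70.136, -16.507], TCP at [0.249, 0.627, 0.235] pointing down, gripper open.
Joint ranges: [-176.03, 176.03], [-82.01, 121.73], [-58.28, 71.71], [-173.87, 95.51], [-174.79, -0.11], [-173.66, 173.66]. Speed limits (degrees/s): [136.94, 136.94, 172.46, 180, 180, 180].

## Interface

Orientations are given as [roll, pitch, yaw] about the fixed x, y, z axes, in that order (R = Rz(yaw) Ry(pitch) Rx(roll)).
In Python, from plant import ctrl, vision gives the robot as it stands. The module is installed in compiled form; this text tells all that it offers.
- The arm moves only by the tool move_arm, never from a script. Its argument "moves" is one flat list of numbers, 7 for each row, row after row: the finger opening in cm, from 0 to 8.76, then the shift along the tool's x, y, z in cm, then the turn, a rotation vector about the tool's x, y, z in rad. A call has 1 to 8 rows; each row shifts and turns the commanded pose from where the row before left it, along the tool's axes as they then stand; what a row does not reach is not made up. A row lasts 1/10 s, in which the tool goes at most 50 mm and 8.59 degrees, less where a joint would pass 70% of its speed; a pose out of reach is approached as far as the arm can. A call with a gripper value outside its range is refused whole. The fingers move at their own pace and stop on an object; the grip force is fixed at half the most. Time passes only in rows, so rows that do not move let the fingers close. It gives the time, the measured TCP pose, the force, the opening and the grip force at its end, in the units of the state.
- ctrl.get_obs(): the state, without advancing time (a new reading comes with each control period).
- vision.snapshot(name): name is "scene" or "side" or "wrist"; returns (picture, depth): 384x512x3 uint8, red, green, blue; 384x512 float32, m along the optical axis (not along the pixel's ray), 0 where there is no reading.
- vision.camera_model(name): a dict with "vertical_fov" (degrees; the focal length in pixels is half the picture's height over the tangent of half this angle, whatever the lens; pixels are square), "cx", "cy" (the principal point, pixels), "cam_to_world" (4x4, takes a point from camera to world coordinates). Camera axes: x right, y down, z forward; pixel columns grow to the right and rows downward; lengths in m; the calibration is good to about 2 mm. A picture is of the moment at which its call begins: read the wrist's pose just before it. camera_model takes no time and is no camera call; for the wrist camera it gives the pose at the moment of the call.
- ctrl.close_job(): hands the job in; it is judged then, once.
The state is a dict: "clock": time; "joint_pos": joint angles; "qvel": joint speeds; "tau": joint torques, N m; "tool_pos": TCP position; "orientation": TCP orientation; "force": force on the tool from outside, world axes, zero at the start; "moment": the same for the moment, N m; "opening": finger opening in m; "gripper_force": force on a finger pad.
Only numpy, scipy, OpenCV 4.12 (cv2) and the standard library are available. Lean on these libraries where they do the work, as an engineer would, in place of code of your own. Each camera call takes 0.05 s, during which the arm holds its last target. There are 200 camera calls.

## Working session

There is one attempt and no reset: what is moved stays moved. The work goes in short steps, Python scripts to look and compute and a tool call to move; the robot and the scene stay as the last step left them, time stands still between calls to the robot, and variables do not carry over. Pictures are saved under pics/ and viewed, at most 14 in all, crops included, and the job is handed in when it is done.

Besides the shell and the picture viewer there is one more tool, called after "Call:" in YAML: its name, and indented under it one key for each argument. move_arm: Moves the arm, as the interface text tells. Its arguments: {"type":"object","properties":{"moves":{"type":"array"}},"required":["moves"]}

```bash
mkdir -p pics; cat > h.py <<'E'
import numpy as np, cv2
from plant import ctrl, vision
def snap(n,f=None):
    m=vision.camera_model(n); p,d=vision.snapshot(n)
    if f: cv2.imwrite('pics/'+f,p[:,:,::-1])
    return p,d,m
def foc(m): return 192/np.tan(np.radians(m['vertical_fov'])/2)
def cloud(d,m):
    f=foc(m); v,u=np.mgrid[:384,:512]
    P=np.stack([(u-m['cx'])/f*d,(v-m['cy'])/f*d,d],-1)
    T=np.array(m['cam_to_world']); return P@T[:3,:3].T+T[:3,3]
def ray(u,v,m,z):
    f=foc(m);T=np.array(m['cam_to_world'])
    r=T[:3,:3]@np.array([(u-m['cx'])/f,(v-m['cy'])/f,1]); o=T[:3,3]
    return o+r*(z-o[2])/r[2]
E
python3 - <<'E'
from h import *
o=ctrl.get_obs(); print({k:np.round(v,3) for k,v in o.items()})
for n in['scene','side','wrist']:
    p,d,m=snap(n,n+'0.png'); np.savez('pics/'+n+'0.npz',p=p,d=d,T=m['cam_to_world'],f=foc(m),cx=m['cx'],cy=m['cy'])
    print(n,m['vertical_fov'],m['cx'],m['cy'],np.round(m['cam_to_world'],3).tolist(),(d>0).mean())
E
```

```text
{'clock': np.float64(0.0), 'joint_pos': array([ 8.4859e+01,  2.0593e+01,  6.3200e-01, -2.1000e-02, -7.0136e+01,
       -1.6506e+01]), 'qvel': array([ 0.007,  0.043,  0.102,  0.048,  0.081, -0.022]), 'tau': array([ 0.0000e+00, -5.8272e+01,  2.9305e+01,  6.9970e+00,  7.0000e-03,
       -0.0000e+00]), 'tool_pos': array([0.249, 0.627, 0.234]), 'orientation': array([ 1.79902e+02, -9.00000e-03, -2.16540e+01]), 'force': array([-0.376,  0.365, -0.569]), 'moment': array([ 0.036,  0.036, -0.021]), 'gripper_force': np.float64(0.0), 'opening': np.float64(0.087)}
scene 45.412107757419705 256.77196533088795 188.5187670902172 [[0.602, -0.637, 0.482, -0.13], [-0.798, -0.47, 0.377, -0.245], [-0.013, -0.612, -0.791, 1.268], [0.0, 0.0, 0.0, 1.0]] 0.9958953857421875
side 48.0219550328153 254.98285843646062 200.53479871537886 [[-0.91, -0.239, 0.339, 0.141], [-0.414, 0.474, -0.777, 1.344], [0.026, -0.848, -0.53, 0.815], [0.0, 0.0, 0.0, 1.0]] 0.9792683919270834
wrist 61.78751529523604 257.40751100044565 188.8040372475757 [[-0.368, -0.899, -0.239, 0.313], [-0.93, 0.357, 0.093, 0.602], [0.002, 0.256, -0.967, 0.384], [0.0, 0.0, 0.0, 1.0]] 0.9956766764322916
```

View pics/scene0.png

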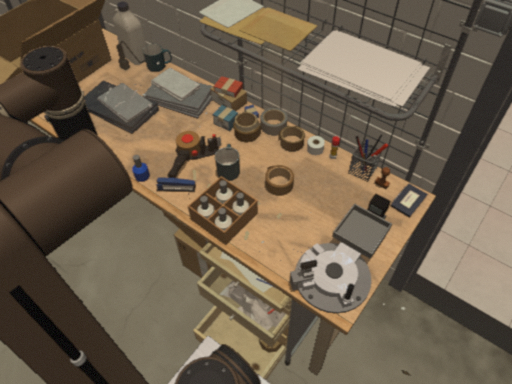

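View pics/side0.png

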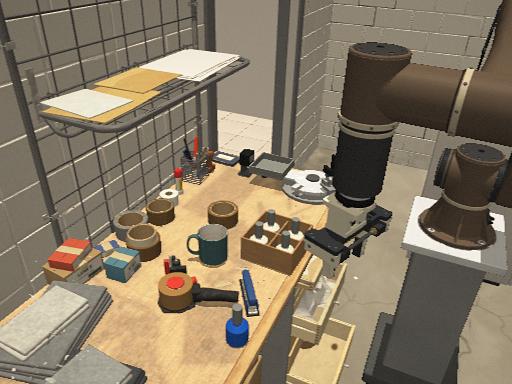

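```bash
python3 - <<'E'
from h import *
s=np.load('pics/scene0.npz'); m=dict(vertical_fov=2*np.degrees(np.arctan(192/s['f'])),cx=s['cx'],cy=s['cy'],cam_to_world=s['T'])
P=cloud(s['d'],m); p=s['p'].astype(int)
def ROI(u0,u1,v0,v1):
    return P[v0:v1,u0:u1].reshape(-1,3),p[v0:v1,u0:u1].reshape(-1,3)
# dark pts stand
Q,c=ROI(285,400,190,315)
dark=c.max(1)<45
for lo,hi in[(.08,.1),(.1,.114),(.114,.135)]:
    k=dark&(Q[:,2]>lo)&(Q[:,2]<hi); q=Q[k]
    if len(q):
        lab=cv2.partition if 0 else None
        im=np.zeros((400,400),np.uint8); ij=((q[:,:2]-[.3,-.6])*500).astype(int)
        print(lo,hi,len(q),q[:,:2].min(0),q[:,:2].max(0))
# ortho map
def ortho(P,p,x0,x1,y0,y1,r=0.001):
    H,W=int((x1-x0)/r),int((y1-y0)/r); im=np.zeros((H,W,3),np.uint8)
    Q=P.reshape(-1,3);c=p.reshape(-1,3);o=np.argsort(Q[:,2]);Q=Q[o];c=c[o]
    i=((x1-Q[:,0])/r).astype(int);j=((y1-Q[:,1])/r).astype(int);k=(i>=1)&(i<H-1)&(j>=1)&(j<W-1)&(Q[:,2]>-.02)
    for a in(-1,0,1):
        for b in(-1,0,1): im[i[k]+a,j[k]+b]=c[k]
    return im[:,:,::-1]
print(P[275,335],P[230,362],P[205,379],P[205,225],P[265,308],P[292,349])
im=ortho(P,p,.25,.85,-.55,.3); im=im[:600,:800]; cv2.imwrite('pics/ortho.png',im)
E
```

```text
0.08 0.1 188 [ 0.44660418 -0.10906622] [ 0.79515559 -0.00390243]
0.1 0.114 15 [ 0.43157681 -0.10979006] [0.45874035 0.02871343]
0.114 0.135 36 [ 0.42338348 -0.10954076] [0.45860396 0.03427775]
[ 0.49407722 -0.04051195  0.0465294 ] [ 0.68107344 -0.02680963  0.04231991] [ 0.76057337 -0.03320003  0.09326093] [0.49383852 0.37595531 0.05324491] [0.43703888 0.02312491 0.12217677] [ 0.44916897 -0.10575287  0.09238533]
```

View pics/ortho.png

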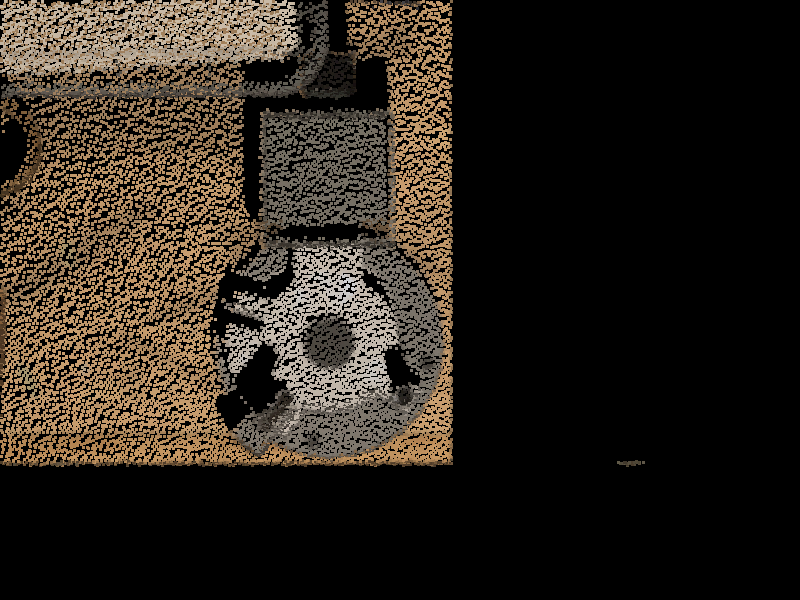

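Call:
move_arm:
  moves: [8.7, 0, 0, -4.0, 0, 0, -0.126, 8.7, 0, 0, -4.0, 0, 0, -0.126, 8.7, 0, 0, -4.0, 0, 0, -0.126, 8.7, 2.6, 4.0, 0, 0, 0, 0, 8.7, 2.6, 4.0, 0, 0, 0, 0, 8.7, 2.6, 4.0, 0, 0, 0, 0, 8.7, 2.6, 4.0, 0, 0, 0, 0, 8.7, 2.6, 4.0, 0, 0, 0, 0]

```text
clock: 0.95
tool_pos: [0.3796, 0.4256, 0.3545]
orientation: [180.0, 0.0, 0.0]
force: [1.3, -0.1, -0.9]
opening: 0.0869
gripper_force: 0.0
```

Call:
move_arm:
  moves: [8.7, 2.6, 4.0, 0, 0, 0, 0, 8.7, 2.6, 4.0, 0, 0, 0, 0, 8.7, 2.6, 4.0, 0, 0, 0, 0, 8.7, 2.6, 4.0, 0, 0, 0, 0, 8.7, 2.6, 4.0, 0, 0, 0, 0, 8.7, 2.6, 4.0, 0, 0, 0, 0, 8.7, 2.6, 4.0, 0, 0, 0, 0, 8.7, 0, 0, 0, 0, 0, 0]

```text
clock: 1.75
tool_pos: [0.5629, 0.143, 0.3538]
orientation: [179.9, 0.1, -0.3]
force: [-0.1, -0.4, -0.6]
opening: 0.0874
gripper_force: 0.0
```

```bash
python3 - <<'E'
from h import *
o=ctrl.get_obs(); print(o['clock'],o['tool_pos'],o['orientation'],o['joint_pos'])
p,d,m=snap('wrist','w1.png'); np.savez('pics/w1.npz',p=p,d=d,T=m['cam_to_world'],f=foc(m),cx=m['cx'],cy=m['cy'])
E
```

```text
1.75 [0.56293196 0.1430403  0.35384514] [ 1.79914518e+02  5.61709092e-02 -2.79856475e-01] [ 3.35661241e+01  8.64466374e+00 -1.63751786e-02  4.01590006e-02
 -8.14332254e+01  5.61480465e+01]
```

View pics/w1.png

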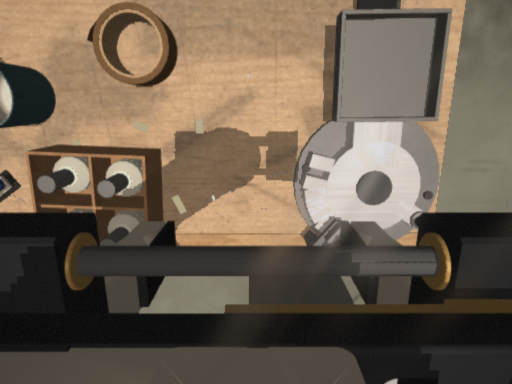

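Call:
move_arm:
  moves: [8.7, -4, -1, 0, 0, 0, 0, 8.7, -4, -1, 0, 0, 0, 0, 8.7, -3, -1, 0, 0, 0, 0, 8.7, -3, -1, 0, 0, 0, 0, 8.7, 0, 0, 0, 0, 0, 0, 8.7, 0, 0, 0, 0, 0, 0]

```text
clock: 2.4
tool_pos: [0.4203, 0.1883, 0.3551]
orientation: [-179.9, -0.1, 0.2]
force: [0.5, -0.3, -0.3]
opening: 0.0871
gripper_force: 0.0
```

```bash
python3 - <<'E'
from h import *
o=ctrl.get_obs(); print(o['clock'],o['tool_pos'],o['orientation'],o['joint_pos'])
p,d,m=snap('wrist','w2.png'); np.savez('pics/w2.npz',p=p,d=d,T=m['cam_to_world'],f=foc(m),cx=m['cx'],cy=m['cy'])
E
```

```text
2.4 [0.42028916 0.18826335 0.35510415] [-1.79934457e+02 -5.39220944e-02  1.75167507e-01] [ 4.87392545e+01 -3.76608956e+00 -1.29442199e+01 -2.98899916e-03
 -8.07370476e+01  4.14364228e+01]
```

View pics/w2.png

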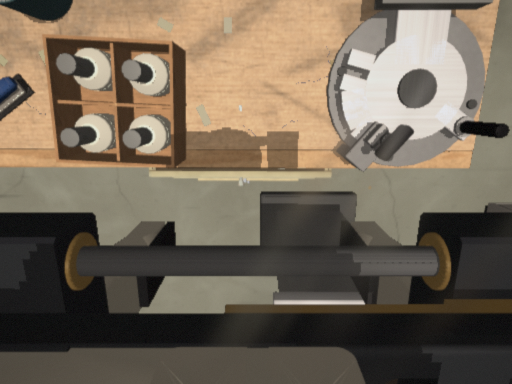

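```bash
cat >> h.py <<'E'
def load(n):
    s=np.load('pics/'+n); m=dict(vertical_fov=2*np.degrees(np.arctan(192/s['f'])),cx=float(s['cx']),cy=float(s['cy']),cam_to_world=s['T'])
    return s['p'],s['d'],m
E
python3 - <<'E'
from h import *
p,d,m=load('w2.npz'); P=cloud(d,m)
def sel(u0,u1,v0,v1,lo,hi,cmax=255,cmin=0):
    Q=P[v0:v1,u0:u1].reshape(-1,3);c=p[v0:v1,u0:u1].reshape(-1,3).astype(int)
    k=(Q[:,2]>lo)&(Q[:,2]<hi)&(c.max(1)<=cmax)&(c.min(1)>=cmin); return Q[k]
rect=lambda q:cv2.minAreaRect((q[:,:2]*1000).astype(np.float32))
t=sel(370,425,115,170,.120,.14); print('tee',len(t),np.median(t,0),rect(t))
b=sel(370,425,115,170,.06,.095); print('bracket',len(b),rect(b))
h=sel(450,512,110,150,.112,.125); print('handle',len(h),np.median(h,0),rect(h))
tr=sel(300,512,0,60,.066,.08); print('traywall',len(tr),rect(tr))
c=sel(30,200,25,180,.068,.082); print('carton',len(c),rect(c))
for u0,v0 in((55,50),(120,55),(60,125),(122,125)):
    q=sel(u0,u0+30,v0-5,v0+30,.098,.115); print('cap',len(q),np.median(q,0),rect(q)) if len(q)>3 else print(u0,v0,len(q))
# base plate circle fit z ~.012 : grey outer edge
q=sel(315,500,5,170,.005,.02); print(len(q), rect(q), cv2.minEnclosingCircle((q[:,:2]*1000).astype(np.float32)))
# hub circle
g=cv2.cvtColor(p,cv2.COLOR_RGB2GRAY); roi=(g[60:118,388:448]<100).astype(np.uint8)
n,l,st,ce=cv2.connectedComponentsWithStats(roi); i=1+np.argmax(st[1:,4]); print('hub',st[i],ce[i]+[388,60],P[88,417]); 
u,v=ce[i]+[388,60]; print(ray(u,v,m,P[88,417][2]))
E
```

```text
tee 538 [0.44679471 0.02644969 0.12827276] ((445.80230712890625, 25.16680908203125), (14.141305923461914, 48.2323112487793), 50.7754020690918)
bracket 411 ((439.87225341796875, 30.85934066772461), (26.325101852416992, 52.64082717895508), 67.8387680053711)
handle 208 [ 0.46029762 -0.10089617  0.1174237 ] ((460.0367736816406, -102.33904266357422), (17.596338272094727, 16.82245635986328), 40.209503173828125)
traywall 459 ((610.100341796875, -27.860824584960938), (3.831183433532715, 133.24058532714844), 0.12844912707805634)
carton 2662 ((488.873779296875, 378.70794677734375), (161.52064514160156, 160.21263122558594), 87.31500244140625)
cap 415 [0.53416759 0.40920628 0.10770781] ((534.1793212890625, 411.2841796875), (22.757465362548828, 23.62270164489746), 15.107034683227539)
cap 381 [0.52717997 0.3345784  0.10762043] ((527.5247192382812, 336.073974609375), (22.92000961303711, 22.903074264526367), 21.611440658569336)
cap 355 [0.44926955 0.41709006 0.10752463] ((449.2410583496094, 419.518310546875), (23.004898071289062, 23.43581771850586), 30.21134376525879)
cap 327 [0.44819604 0.34167702 0.10764866] ((447.9876708984375, 343.051513671875), (22.02935218811035, 23.066749572753906), 0.18535473942756653)
6268 ((506.1741638183594, -28.6912841796875), (229.0150909423828, 217.90097045898438), 88.3863754272461) ((503.5416564941406, -24.505523681640625), 123.93109130859375)
hub [  10   10   38   37 1051] [416.45765937  87.24262607] [ 0.51101533 -0.02817902  0.04837152]
[ 0.51199505 -0.02731421  0.04837152]
```

Call:
move_arm:
  moves: [5, 0.64, 4.1, 0, 0, 0, 0, 5, 0.64, 4.1, 0, 0, 0, 0, 5, 0.64, 4.1, 0, 0, 0, 0, 5, 0.63, 4.0, 0, 0, 0, 0, 5, 0, 0, 3, 0, 0, 0.138, 5, 0, 0, 3, 0, 0, 0.138, 5, 0, 0, 3, 0, 0, 0.138, 5, 0, 0, 3, 0, 0, 0.138]

```text
clock: 3.25
tool_pos: [0.4471, 0.0238, 0.2331]
orientation: [180.0, 0.0, -32.0]
force: [0.1, 0.5, 0.5]
opening: 0.05
gripper_force: 0.0
```

Call:
move_arm:
  moves: [5, 0, 0, 3, 0, 0, 0.138, 5, 0, 0, 0, 0, 0, 0, 5, 0, 0, 0, 0, 0, 0]

```text
clock: 3.55
tool_pos: [0.4472, 0.0241, 0.2049]
orientation: [179.9, -0.0, -39.3]
force: [0.0, 0.1, 0.1]
opening: 0.0499
gripper_force: 0.0
```

```bash
python3 - <<'E'
from h import *
o=ctrl.get_obs(); print(o['clock'],o['tool_pos'],o['orientation'],o['joint_pos'])
p,d,m=snap('wrist','w3.png'); np.savez('pics/w3.npz',p=p,d=d,T=m['cam_to_world'],f=foc(m),cx=m['cx'],cy=m['cy'])
P=cloud(d,m)
k=(P[...,2]>.12)&(P[...,2]<.14)&(np.hypot(P[...,0]-.446,P[...,1]-.025)<.04)
print(k.sum(),cv2.minAreaRect((P[k][:,:2]*1000).astype(np.float32)))
E
```

```text
3.55 [0.4472177  0.02409299 0.20486475] [ 1.79907488e+02 -1.50836892e-03 -3.93081833e+01] [ 2.84737128e+01  8.76337249e-03 -2.91126424e+01  4.16080056e-02
 -6.09636737e+01  2.21978807e+01]
1149 ((445.9769592285156, 24.534072875976562), (13.80440616607666, 46.87909698486328), 51.13557815551758)
```

View pics/w3.png

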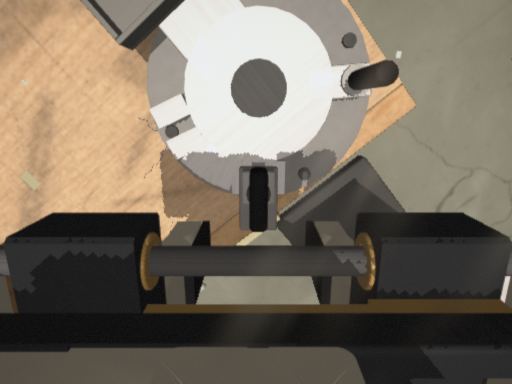

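Call:
move_arm:
  moves: [5, -0.12, 0, 3, 0, 0, 0, 5, 0, 0, 3, 0, 0, 0, 5, 0, 0, 2, 0, 0, 0, 5, 0, 0, 1, 0, 0, 0, 1.0, 0, 0, 0, 0, 0, 0, 1.0, 0, 0, 0, 0, 0, 0, 1.0, 0, 0, 0, 0, 0, 0, 1.0, 0, 0, 0, 0, 0, 0]

```text
clock: 4.4
tool_pos: [0.4464, 0.0255, 0.1156]
orientation: [-179.9, -0.1, -39.5]
force: [-0.3, -0.1, 0.3]
opening: 0.0235
gripper_force: 0.0
```

Call:
move_arm:
  moves: [1, 0, 0, 0, 0, 0, 0, 1, 0, 0, 0, 0, 0, 0, 1, 0, 0, -0.5, 0, 0, 0, 1, 0, 0, -0.5, 0, 0, 0, 1, 0, 0, -0.5, 0, 0, 0, 1, 0, 0, -0.5, 0, 0, 0, 1, 0, 0, 0, 0, 0, 0, 1, 0, 0, 0, 0, 0, 0]

```text
clock: 5.2
tool_pos: [0.4454, 0.025, 0.1344]
orientation: [180.0, 0.0, -39.5]
force: [2.2, -3.2, -10.3]
opening: 0.0137
gripper_force: 30.0
```

Call:
move_arm:
  moves: [1, 0, 0, -0.2, 0, 0, 0, 1, 0, 0, 0, 0, 0, -0.14, 1, 0, 0, 0, 0, 0, -0.14, 1, 0, 0, 0, 0, 0, -0.14, 1, 0, 0, 0, 0, 0, -0.14, 1, 0, 0, 0, 0, 0, -0.14, 1, 0, 0, 0, 0, 0, -0.14, 1, 0, 0, 0, 0, 0, -0.14]

```text
clock: 6.0
tool_pos: [0.4454, 0.0254, 0.1363]
orientation: [-180.0, 0.0, 16.9]
force: [1.1, -1.1, -11.7]
opening: 0.0139
gripper_force: 30.0
```

Call:
move_arm:
  moves: [1, 0, 0, 0, 0, 0, -0.14, 1, 0, 0, 0, 0, 0, -0.12, 1, 0, 0, 0, 0, 0, 0, 1, 0, 0, 0, 0, 0, 0]

```text
clock: 6.4
tool_pos: [0.4454, 0.0254, 0.1364]
orientation: [-180.0, 0.0, 31.3]
force: [0.5, 0.7, -11.1]
opening: 0.0138
gripper_force: 30.0
```

Turned by 1.24 rad. Let it down on the collar, open, and rise.

Call:
move_arm:
  moves: [1, 0, 0, 0.3, 0, 0, 0, 1, 0, 0, 0.1, 0, 0, 0, 1, 0, 0, 0, 0, 0, 0, 5, 0, 0, 0, 0, 0, 0, 5, 0, 0, 0, 0, 0, 0, 5, 0, 0, 0, 0, 0, 0, 5, 0, 0, -3, 0, 0, 0, 5, 0, 0, -5, 0, 0, 0]

```text
clock: 7.2
tool_pos: [0.4441, 0.0244, 0.2116]
orientation: [-180.0, 0.3, 31.5]
force: [1.8, 0.7, 0.5]
opening: 0.0469
gripper_force: 0.0
```

Call:
move_arm:
  moves: [5, 0, 0, 0, 0, 0, 0, 5, 0, 0, 0, 0, 0, 0]

```text
clock: 7.4
tool_pos: [0.4466, 0.0255, 0.2143]
orientation: [180.0, -0.2, 31.5]
force: [-1.1, 0.6, -0.3]
opening: 0.0493
gripper_force: 0.0
```

```bash
python3 - <<'E'
from h import *
o=ctrl.get_obs(); print(o['clock'],o['tool_pos'],o['orientation'],o['joint_pos'])
p,d,m=snap('wrist')
P=cloud(d,m)
k=(P[...,2]>.135)&(P[...,2]<.16)&(np.hypot(P[...,0]-.446,P[...,1]-.025)<.04)
print(k.sum(),np.median(P[k],0),cv2.minAreaRect((P[k][:,:2]*1000).astype(np.float32)))
E
```

```text
7.4 [0.44664429 0.02553922 0.21429688] [179.97157823  -0.23704352  31.52531721] [ 2.86744387e+01 -7.25036638e-01 -2.85049199e+01  1.88002642e-02
 -6.19819543e+01  9.28420228e+01]
1186 [0.44726199 0.02592313 0.14420551] ((445.9166564941406, 25.03573226928711), (47.30368423461914, 13.405086517333984), 31.308513641357422)
```

Call:
move_arm:
  moves: [5, 0, 0, 0, 0, 0, 0.144, 5, 0, 0, 0, 0, 0, 0.144, 5, 0, 0, 0, 0, 0, 0.144, 5, 0, 0, 0, 0, 0, 0.144, 5, 0, 0, 0, 0, 0, 0.144, 5, 0, 0, 0, 0, 0, 0.144, 5, 0, 0, 0, 0, 0, 0.144, 5, 0, 0, 0, 0, 0, 0.144]

```text
clock: 8.25
tool_pos: [0.4451, 0.0249, 0.2114]
orientation: [179.9, 0.1, -34.8]
force: [-0.3, 0.4, 0.2]
opening: 0.0497
gripper_force: 0.0
```

Call:
move_arm:
  moves: [5, 0, 0, 0, 0, 0, 0.144, 5, 0, 0, 0, 0, 0, 0.144, 5, 0, 0, 0, 0, 0, 0.144, 5, 0, 0, 0, 0, 0, 0.144, 5, 0, 0, 0, 0, 0, 0.144, 5, 0, 0, 0, 0, 0, 0.144, 5, 0, 0, 0, 0, 0, 0.144, 5, 0, 0, 0, 0, 0, 0.144]

```text
clock: 9.05
tool_pos: [0.4451, 0.0248, 0.2114]
orientation: [179.9, -0.1, -100.8]
force: [0.5, 1.0, -0.7]
opening: 0.0499
gripper_force: 0.0
```

Call:
move_arm:
  moves: [5, 0, 0, 0, 0, 0, 0.144, 5, 0, 0, 0, 0, 0, 0.144, 5, 0, 0, 0, 0, 0, 0.139, 5, 3.2, -2.83, 0, 0, 0, 0, 5, 3.2, -2.83, 0, 0, 0, 0, 5, 3.2, -2.83, 0, 0, 0, 0, 5, 0, 0, 0, 0, 0, 0, 5, 0, 0, 0, 0, 0, 0]

```text
clock: 9.85
tool_pos: [0.4595, -0.1033, 0.2113]
orientation: [179.9, -0.1, -125.1]
force: [-0.3, 0.4, 0.2]
opening: 0.05
gripper_force: 0.0
```

Call:
move_arm:
  moves: [5, -0.1, 0, 4, 0, 0, 0, 5, 0, 0, 4, 0, 0, 0, 5, 0, 0, 2.5, 0, 0, 0, 5, 0, 0, 1.1, 0, 0, 0, 1.2, 0, 0, 0, 0, 0, 0, 1.2, 0, 0, 0, 0, 0, 0, 1.2, 0, 0, 0, 0, 0, 0, 1.2, 0, 0, 0, 0, 0, 0]

```text
clock: 10.65
tool_pos: [0.4617, -0.1011, 0.0977]
orientation: [-179.9, 0.1, -124.9]
force: [0.4, 0.6, -0.2]
opening: 0.0238
gripper_force: 0.0
```

Call:
move_arm:
  moves: [1.2, 0, 0, 0, 0, 0, 0, 1.2, 0, 0, 0, 0, 0, 0]

```text
clock: 10.85
tool_pos: [0.4615, -0.1013, 0.0974]
orientation: [-179.9, 0.1, -124.9]
force: [-1.2, 1.7, 7.0]
opening: 0.0172
gripper_force: 30.0
```

Call:
move_arm:
  moves: [1.2, -0.09, -1.27, 0, 0, 0, -0.1418, 1.2, -0.09, -1.27, 0, 0, 0, -0.1418, 1.2, -0.09, -1.27, 0, 0, 0, -0.1418, 1.2, -0.09, -1.27, 0, 0, 0, -0.1418, 1.2, 0, 0, 0, 0, 0, 0]

```text
clock: 11.35
tool_pos: [0.5109, -0.1165, 0.0974]
orientation: [-179.8, 0.1, -92.1]
force: [-1.2, 8.7, 9.5]
opening: 0.0175
gripper_force: 30.0
```

Call:
move_arm:
  moves: [1.2, -0.09, -1.27, 0, 0, 0, -0.1418, 1.2, -0.09, -1.27, 0, 0, 0, -0.1418, 1.2, -0.09, -1.27, 0, 0, 0, -0.1418, 1.2, -0.09, -1.27, 0, 0, 0, -0.1418, 1.2, 0, 0, 0, 0, 0, 0, 1.2, 0, 0, 0, 0, 0, 0]

```text
clock: 11.95
tool_pos: [0.5561, -0.1039, 0.0972]
orientation: [180.0, 0.1, -59.9]
force: [-8.9, 12.0, 12.3]
opening: 0.0173
gripper_force: 30.0
```

```bash
python3 - <<'E'
from h import *
o=ctrl.get_obs(); print(o['clock'],o['tool_pos'],o['orientation'],o['joint_pos'],o['force'])
t=o['tool_pos'][:2]-[.512,-.0273]; print(np.hypot(*t),np.degrees(np.arctan2(t[1],t[0]))%360)
p,d,m=snap('scene','s1.png')
cv2.imwrite('pics/s1c.png',cv2.resize(p[150:330,240:440,::-1],None,fx=3,fy=3))
E
```

```text
11.95 [ 0.55613029 -0.10389637  0.09722787] [ 1.79952625e+02  1.37781356e-01 -5.99093869e+01] [  9.15726931  17.7595005  -23.23078292  -0.14785361 -49.10328562
  21.03029142] [-8.91450381 12.02656356 12.31065079]
0.08839958358936913 299.9479964123087
```

View pics/s1c.png

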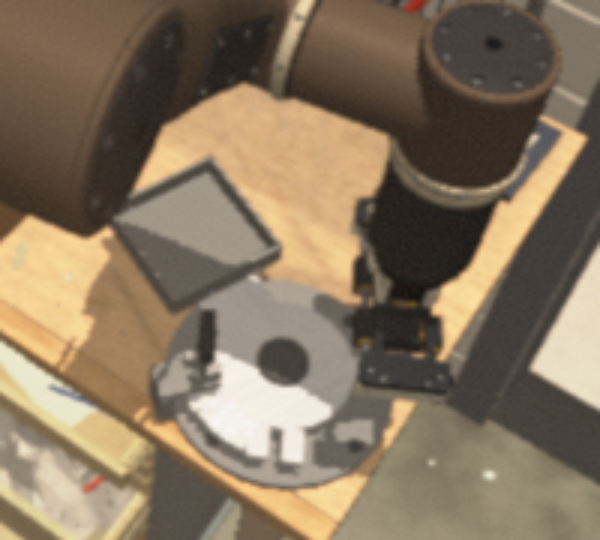

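Call:
move_arm:
  moves: [5, 0, 0, 0, 0, 0, 0, 5, 0, 0, 0, 0, 0, 0, 5, 0, 0, 0, 0, 0, 0, 5, 0, 0, -4, 0, 0, 0, 5, 0, 0, -4, 0, 0, 0, 5, 0, 0, -4, 0, 0, 0, 5, 0, 0, 0, 0, 0, -0.145, 5, 0, 0, 0, 0, 0, -0.145]

```text
clock: 12.8
tool_pos: [0.558, -0.1057, 0.2182]
orientation: [-179.9, -0.1, -43.0]
force: [-0.3, 1.1, -0.1]
opening: 0.0498
gripper_force: 0.0
```

Call:
move_arm:
  moves: [5, 0, 0, 0, 0, 0, -0.145, 5, 0, 0, 0, 0, 0, -0.145, 5, 0, 0, 0, 0, 0, -0.145, 5, 0, 0, 0, 0, 0, -0.145, 5, 0, 0, 0, 0, 0, -0.145, 5, 0, 0, 0, 0, 0, -0.145, 5, 0, 0, 0, 0, 0, -0.145, 5, 0, 0, 0, 0, 0, -0.145]

```text
clock: 13.6
tool_pos: [0.5573, -0.1058, 0.2164]
orientation: [180.0, 0.0, 23.4]
force: [-0.1, 0.9, -0.2]
opening: 0.0498
gripper_force: 0.0
```

Call:
move_arm:
  moves: [5, 0, 0, 0, 0, 0, -0.145, 5, -0.66, -4.19, 0, 0, 0, 0, 5, -0.66, -4.19, 0, 0, 0, 0, 5, -0.66, -4.19, 0, 0, 0, 0, 5, -0.66, -4.19, 0, 0, 0, 0, 5, 0, 0, 0, 0, 0, 0, 5, 0, 0, 0, 0, 0, 0]

```text
clock: 14.3
tool_pos: [0.4473, 0.0245, 0.217]
orientation: [180.0, -0.1, 31.6]
force: [0.2, 0.0, 0.8]
opening: 0.05
gripper_force: 0.0
```

```bash
python3 - <<'E'
from h import *
o=ctrl.get_obs(); print(o['clock'],o['tool_pos'],o['orientation'],o['joint_pos'])
p,d,m=snap('wrist','w4.png')
P=cloud(d,m)
k=(P[...,2]>.135)&(P[...,2]<.16)&(np.hypot(P[...,0]-.446,P[...,1]-.025)<.04)
print(k.sum(),np.median(P[k],0),cv2.minAreaRect((P[k][:,:2]*1000).astype(np.float32)))
p,d,m=snap('scene','s2.png');P=cloud(d,m)
k=(P[...,2]>.040)&(P[...,2]<.08)&(np.hypot(P[...,0]-.579,P[...,1]-.122)<.1)&(np.hypot(P[...,0]-.512,P[...,1]+.027)>.095)
print(k.sum(),cv2.minAreaRect((P[k][:,:2]*1000).astype(np.float32)))
k=(P[...,2]>.10)&(P[...,2]<.13)&(np.hypot(P[...,0]-.557,P[...,1]+.105)<.03)
print(k.sum(),np.median(P[k],0),cv2.minAreaRect((P[k][:,:2]*1000).astype(np.float32)))
E
```

```text
14.3 [0.44727924 0.02445376 0.21699895] [ 1.79985315e+02 -6.86488211e-02  3.15700768e+01] [ 2.84912324e+01 -6.93496245e-01 -2.80941094e+01  1.23719035e-02
 -6.25300489e+01  9.30731353e+01]
1173 [0.44720793 0.02609377 0.14416451] ((445.9652404785156, 25.385353088378906), (46.90154266357422, 13.560490608215332), 31.45911979675293)
271 ((569.7820434570312, 123.7921142578125), (137.7603759765625, 134.2323455810547), 68.31146240234375)
42 [ 0.54901637 -0.10593176  0.11416119] ((552.1962890625, -105.86231231689453), (15.278707504272461, 17.01953125), 35.79124450683594)
```

Call:
move_arm:
  moves: [5, -0.06, -0.12, 3, 0, 0, 0, 5, 0, 0, 3, 0, 0, 0, 5, 0, 0, 1.6, 0, 0, 0, 5, 0, 0, 1, 0, 0, 0, 1.0, 0, 0, 0, 0, 0, 0, 1.0, 0, 0, 0, 0, 0, 0, 1.0, 0, 0, 0, 0, 0, 0, 1.0, 0, 0, 0, 0, 0, 0]

```text
clock: 15.2
tool_pos: [0.4469, 0.0247, 0.1314]
orientation: [180.0, -0.1, 31.4]
force: [-0.3, -0.0, 0.3]
opening: 0.0235
gripper_force: 0.0
```

Call:
move_arm:
  moves: [1, 0, 0, 0, 0, 0, 0, 1, 0, 0, 0, 0, 0, 0, 1, 0, 0, -0.3, 0, 0, 0, 1, 0, 0, -0.25, 0, 0, 0, 1, 0, 0, 0, 0, 0, 0, 1, 0, 0, 0, 0, 0, 0]

```text
clock: 15.8
tool_pos: [0.446, 0.0246, 0.136]
orientation: [-180.0, 0.0, 31.4]
force: [-0.4, 4.2, -5.1]
opening: 0.0141
gripper_force: 3.0
```

Call:
move_arm:
  moves: [1, 0, 0, 0, 0, 0, 0, 1, 0, 0, 0, 0, 0, 0, 1, 0, 0, 0, 0, 0, 0, 1, 0, 0, 0, 0, 0, 0]

```text
clock: 16.2
tool_pos: [0.446, 0.0246, 0.136]
orientation: [-180.0, 0.0, 31.4]
force: [-1.7, 5.4, -4.6]
opening: 0.0135
gripper_force: 30.0
```

Call:
move_arm:
  moves: [1, 0, 0, 0, 0, 0, 0, 1, 0, 0, 0, 0, 0, 0]

```text
clock: 16.4
tool_pos: [0.446, 0.0246, 0.136]
orientation: [-180.0, 0.0, 31.4]
force: [-1.4, 5.8, -5.1]
opening: 0.0135
gripper_force: 30.0
```

Call:
move_arm:
  moves: [3, 0, 0, 0, 0, 0, 0, 3, 0, 0, 0, 0, 0, 0, 3, 0, 0, 0.5, 0, 0, 0, 1, 0, 0, 0, 0, 0, 0, 1, 0, 0, 0, 0, 0, 0, 1, 0, 0, 0, 0, 0, 0, 1, 0, 0, 0, 0, 0, 0, 1, 0, 0, 0, 0, 0, 0]

```text
clock: 17.2
tool_pos: [0.446, 0.0249, 0.1311]
orientation: [-180.0, -0.0, 31.4]
force: [-3.1, 5.2, 1.3]
opening: 0.0136
gripper_force: 30.0
```

Call:
move_arm:
  moves: [1, 0, 0, -0.3, 0, 0, 0, 1, 0, 0, -0.25, 0, 0, 0, 1, 0, 0, 0, 0, 0, 0, 1, 0, 0, 0, 0, 0, 0]

```text
clock: 17.6
tool_pos: [0.4458, 0.0247, 0.136]
orientation: [-179.9, 0.0, 31.4]
force: [-0.2, 5.7, -9.6]
opening: 0.0133
gripper_force: 30.0
```

Lifted properly now. Turn back.

Call:
move_arm:
  moves: [1, 0, 0, 0, 0, 0, 0.14, 1, 0, 0, 0, 0, 0, 0.14, 1, 0, 0, 0, 0, 0, 0.14, 1, 0, 0, 0, 0, 0, 0.14, 1, 0, 0, 0, 0, 0, 0.14, 1, 0, 0, 0, 0, 0, 0.14, 1, 0, 0, 0, 0, 0, 0.14, 1, 0, 0, 0, 0, 0, 0.14]

```text
clock: 18.4
tool_pos: [0.4456, 0.0242, 0.136]
orientation: [179.9, 0.1, -33.1]
force: [0.4, 2.2, -9.6]
opening: 0.014
gripper_force: 30.0
```

Call:
move_arm:
  moves: [1, 0, 0, 0, 0, 0, 0.13, 1, 0, 0, 0, 0, 0, 0, 1, 0, 0, 0.5, 0, 0, 0, 1, 0, 0, 0.5, 0, 0, 0, 1, 0, 0, 0.5, 0, 0, 0, 1, 0, 0, 0.4, 0, 0, 0, 1, 0, 0, 0, 0, 0, 0]

```text
clock: 19.1
tool_pos: [0.4458, 0.0242, 0.1169]
orientation: [179.9, 0.0, -40.2]
force: [-2.7, 2.1, -7.0]
opening: 0.0138
gripper_force: 30.0
```

Call:
move_arm:
  moves: [5, 0, 0, 0, 0, 0, 0, 5, 0, 0, 0, 0, 0, 0, 5, 0, 0, 0, 0, 0, 0, 5, 0, 0, -4, 0, 0, 0, 5, 0, 0, -4.6, 0, 0, 0, 5, 0, 0, 0, 0, 0, 0, 5, 0, 0, 0, 0, 0, 0]

```text
clock: 19.8
tool_pos: [0.4473, 0.0249, 0.2054]
orientation: [-179.8, -0.1, -40.2]
force: [-0.4, -0.2, -0.4]
opening: 0.0494
gripper_force: 0.0
```

```bash
python3 - <<'E'
from h import *
o=ctrl.get_obs(); print(o['clock'],o['tool_pos'],o['orientation'],o['joint_pos'])
p,d,m=snap('wrist','w5.png')
P=cloud(d,m)
k=(P[...,2]>.12)&(P[...,2]<.16)&(np.hypot(P[...,0]-.446,P[...,1]-.025)<.04)
print(k.sum(),np.median(P[k],0),cv2.minAreaRect((P[k][:,:2]*1000).astype(np.float32)))
E
```

```text
19.8 [0.447334   0.02489174 0.20538562] [-1.79760942e+02 -1.09999965e-01 -4.01838008e+01] [ 2.85463952e+01 -2.09890260e-01 -2.92478350e+01  1.81014010e-02
 -6.06993789e+01  2.12612110e+01]
1147 [0.44678696 0.02316232 0.12844165] ((445.8324890136719, 23.96529197692871), (13.820535659790039, 46.65958023071289), 49.67011642456055)
```

Call:
move_arm:
  moves: [5, 0, 0, -3, 0, 0, -0.1403, 5, 0, 0, -3, 0, 0, -0.1403, 5, 0, 0, -3, 0, 0, -0.1403, 5, 0, 0, -3, 0, 0, -0.1403, 5, 0, 0, -3, 0, 0, -0.1403, 5, -0.6, -4.2, 0, 0, 0, 0, 5, -0.6, -4.2, 0, 0, 0, 0, 5, -0.6, -4.2, 0, 0, 0, 0]

```text
clock: 20.65
tool_pos: [0.4277, 0.1514, 0.3528]
orientation: [180.0, 0.0, -0.1]
force: [0.6, 0.3, 1.0]
opening: 0.0502
gripper_force: 0.0
```

Call:
move_arm:
  moves: [5, -0.6, -4.2, 0, 0, 0, 0, 5, 0, 0, 0, 0, 0, 0, 5, 0, 0, 0, 0, 0, 0]

```text
clock: 20.95
tool_pos: [0.4218, 0.1932, 0.3523]
orientation: [179.9, 0.1, 0.1]
force: [0.7, -0.4, -0.2]
opening: 0.0502
gripper_force: 0.0
```

```bash
cat >> h.py <<'E'
def caps(P,x0,x1,y0,y1,lo,hi):
    "blobs of points in a height band -> centres"
    k=((P[...,2]>lo)&(P[...,2]<hi)&(P[...,0]>x0)&(P[...,0]<x1)&(P[...,1]>y0)&(P[...,1]<y1)).astype(np.uint8)
    n,l,st,c=cv2.connectedComponentsWithStats(k)
    for i in range(1,n):
        if st[i,4]>60:
            q=P[l==i]; r=cv2.minAreaRect((q[:,:2]*1000).astype(np.float32))
            print('blob',st[i,4],'c',np.round(r[0],1),'size',np.round(r[1],1),'z',round(float(np.median(q[:,2])),4), 'px',np.round(c[i]))
def tray(P,c=(.58,.123)):
    k=(P[...,2]>.062)&(P[...,2]<.078)&(np.hypot(P[...,0]-c[0],P[...,1]-c[1])<.11)&(np.hypot(P[...,0]-.512,P[...,1]+.027)>.09)
    r=cv2.minAreaRect((P[k][:,:2]*1000).astype(np.float32)); print('tray',k.sum(),r)
E
python3 - <<'E'
from h import *
o=ctrl.get_obs(); print(o['clock'],o['tool_pos'],o['orientation'])
p,d,m=snap('wrist','w6.png'); P=cloud(d,m)
caps(P,.38,.6,.27,.5,.1,.115); tray(P)
E
```

```text
20.95 [0.42182378 0.19315918 0.35229   ] [1.79888166e+02 1.00293045e-01 1.33183405e-01]
blob 408 c [534.2 411.1] size [22.9 22.9] z 0.1076 px [69. 64.]
blob 377 c [527.5 336.1] size [22.9 22.9] z 0.1078 px [135.  70.]
blob 340 c [448.9 419.8] size [22.4 23.4] z 0.1077 px [ 73. 138.]
blob 323 c [447.8 343.4] size [23.2 22.8] z 0.1077 px [135. 139.]
tray 1430 ((576.33203125, 122.04742431640625), (134.22276306152344, 133.3165740966797), 66.61553955078125)
```

View pics/w6.png

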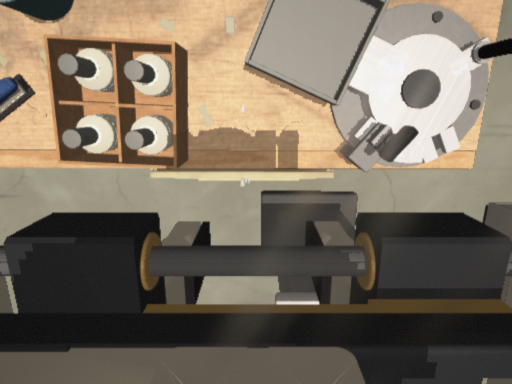

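Call:
move_arm:
  moves: [4, 2.64, -3.57, 0, 0, 0, 0, 4, 2.64, -3.57, 0, 0, 0, 0, 4, 2.64, -3.57, 0, 0, 0, 0, 4, 2.64, -3.57, 0, 0, 0, 0, 4, 0, 0, 5, 0, 0, 0, 4, 0, 0, 5, 0, 0, 0, 4, 0, 0, 5, 0, 0, 0, 4, 0, 0, 0, 0, 0, 0]

```text
clock: 21.8
tool_pos: [0.5249, 0.331, 0.1959]
orientation: [179.5, 0.6, -0.2]
force: [0.7, -0.0, 0.3]
opening: 0.0401
gripper_force: 0.0
```

Call:
move_arm:
  moves: [4, 0, 0, 1, 0, 0, 0, 4, 0, 0, 0, 0, 0, 0, 4, 0, 0, 0, 0, 0, 0]

```text
clock: 22.1
tool_pos: [0.529, 0.3359, 0.1962]
orientation: [-179.9, -0.2, -0.0]
force: [0.7, -0.6, -0.2]
opening: 0.0401
gripper_force: 0.0
```

Call:
move_arm:
  moves: [4, -0.1, 0, 4, 0, 0, 0, 4, 0, 0, 4, 0, 0, 0, 4, 0, 0, 2, 0, 0, 0, 4, 0, 0, 0.8, 0, 0, 0, 1.8, 0, 0, 0, 0, 0, 0, 1.8, 0, 0, 0, 0, 0, 0, 1.8, 0, 0, 0, 0, 0, 0, 1.8, 0, 0, 0, 0, 0, 0]

```text
clock: 22.9
tool_pos: [0.5279, 0.3365, 0.0877]
orientation: [-179.8, -0.2, 0.0]
force: [-0.9, 1.1, 5.8]
opening: 0.0233
gripper_force: 30.0
```

Call:
move_arm:
  moves: [1.8, 0, 0, 0, 0, 0, 0, 1.8, 0, 0, -2, 0, 0, 0, 1.8, 0, 0, -4, 0, 0, 0, 1.8, 0, 0, -4, 0, 0, 0, 1.8, 0, 0, -4, 0, 0, 0, 1.8, 0, 0, 0, 0, 0, 0, 1.8, 0, 0, 0, 0, 0, 0]

```text
clock: 23.6
tool_pos: [0.5267, 0.3354, 0.2266]
orientation: [-179.9, -0.1, -0.0]
force: [-0.2, 0.6, -3.5]
opening: 0.0231
gripper_force: 30.0
```

Call:
move_arm:
  moves: [1.8, -1.8, 4.6, 0, 0, 0, 0, 1.8, -1.8, 4.6, 0, 0, 0, 0, 1.8, -1.8, 4.6, 0, 0, 0, 0, 1.8, -1.8, 4.6, 0, 0, 0, 0, 1.8, 0, 0, -3, 0, 0, 0, 1.8, 0, 0, -3, 0, 0, 0, 1.8, 0, 0, 0, 0, 0, 0, 1.8, 0, 0, 0, 0, 0, 0]

```text
clock: 24.4
tool_pos: [0.4542, 0.1511, 0.2846]
orientation: [-180.0, 0.1, -0.0]
force: [-0.4, -0.3, -3.0]
opening: 0.0234
gripper_force: 30.0
```

```bash
python3 - <<'E'
from h import *
o=ctrl.get_obs(); print(o['clock'],o['tool_pos'],o['orientation'])
p,d,m=snap('wrist','w7.png'); P=cloud(d,m); np.savez('pics/w7.npz',p=p,d=d,T=m['cam_to_world'],f=foc(m),cx=m['cx'],cy=m['cy'])
tray(P)
k=(P[...,2]>.062)&(P[...,2]<.078)&(np.hypot(P[...,0]-.58,P[...,1]-.122)<.11)&(np.hypot(P[...,0]-.512,P[...,1]+.027)>.09)
v,u=np.where(k); print(u.min(),u.max(),v.min(),v.max())
k=(P[...,2]>.043)&(P[...,2]<.051)&(np.hypot(P[...,0]-.58,P[...,1]-.122)<.085)&(np.hypot(P[...,0]-.512,P[...,1]+.027)>.105)
print('floor',k.sum(),np.median(P[k],0),cv2.minAreaRect((P[k][:,:2]*1000).astype(np.float32)))
E
```

```text
24.4 [0.4542131  0.15107474 0.28462804] [-1.79998049e+02  7.28193031e-02 -1.81639655e-02]
tray 2218 ((576.7667846679688, 121.84550476074219), (134.50762939453125, 133.8953094482422), 66.54810333251953)
204 371 0 134
floor 12052 [0.57789784 0.12007444 0.04696288] ((577.191650390625, 121.67478942871094), (124.56717681884766, 124.6943588256836), 66.39954376220703)
```

Call:
move_arm:
  moves: [1.8, 4.06, 0.35, 0, 0, 0, 0, 1.8, 4.06, 0.35, 0, 0, 0, 0, 1.8, 4.06, 0.34, 0, 0, 0, 0, 1.8, 4.06, 0.34, 0, 0, 0, 0, 1.8, 0, 0, 2, 0, 0, 0.1373, 1.8, 0, 0, 2, 0, 0, 0.1373, 1.8, 0, 0, 2, 0, 0, 0.1373, 1.8, 0, 0, 0, 0, 0, 0]

```text
clock: 25.25
tool_pos: [0.6146, 0.1367, 0.2198]
orientation: [179.6, 0.4, -23.8]
force: [-0.4, -0.1, -2.4]
opening: 0.0231
gripper_force: 30.0
```

Call:
move_arm:
  moves: [1.8, 0, 0, 2, 0, 0, 0, 1.8, 0, 0, 2, 0, 0, 0, 1.8, 0, 0, 0, 0, 0, 0, 1.8, 0, 0, 0, 0, 0, 0]

```text
clock: 25.65
tool_pos: [0.6173, 0.1375, 0.1858]
orientation: [179.9, 0.0, -23.4]
force: [0.1, -0.4, -1.0]
opening: 0.0232
gripper_force: 30.0
```

Call:
move_arm:
  moves: [1.8, 0, 0, 2.5, 0, 0, 0, 1.8, 0, 0, 2, 0, 0, 0, 1.8, 0, 0, 0.6, 0, 0, 0, 1.8, 0, 0, 0.3, 0, 0, 0, 1.8, 0, 0, 0.1, 0, 0, 0, 1.8, 0, 0, 0, 0, 0, 0]

```text
clock: 26.25
tool_pos: [0.6179, 0.1378, 0.1318]
orientation: [-179.9, -0.1, -23.6]
force: [-0.5, 0.0, -1.3]
opening: 0.0236
gripper_force: 30.0
```

Call:
move_arm:
  moves: [1.8, 0, 0, 0.1, 0, 0, 0, 1.8, 0, 0, 0, 0, 0, 0, 3.4, 0, 0, 0, 0, 0, 0, 3.4, 0, 0, 0, 0, 0, 0, 3.4, 0, 0, -2, 0, 0, 0, 3.4, 0, 0, -4, 0, 0, 0, 4, 0, 0, -4, 0, 0, 0, 4, 0, 0, 0, 0, 0, -0.137]

```text
clock: 27.05
tool_pos: [0.6202, 0.1383, 0.2364]
orientation: [-179.7, -0.5, -15.7]
force: [0.6, 0.5, 0.4]
opening: 0.0393
gripper_force: 0.0
```

Call:
move_arm:
  moves: [4, 0, 0, 0, 0, 0, -0.137, 4, 0, 0, 0, 0, 0, -0.137, 4, -1.39, -4.55, 0, 0, 0, 0, 4, -1.39, -4.55, 0, 0, 0, 0, 4, -1.39, -4.55, 0, 0, 0, 0, 4, -1.39, -4.55, 0, 0, 0, 0, 4, -1.39, -4.55, 0, 0, 0, 0, 4, -1.38, -4.55, 0, 0, 0, 0]

```text
clock: 27.85
tool_pos: [0.5333, 0.4123, 0.2298]
orientation: [-180.0, -0.0, -0.0]
force: [1.3, 0.3, 0.1]
opening: 0.0403
gripper_force: 0.0
```

Call:
move_arm:
  moves: [4, 0, 0, 4, 0, 0, 0, 4, 0, 0, 1, 0, 0, 0, 4, 0, 0, 0, 0, 0, 0, 4, 0, 0, 0, 0, 0, 0]

```text
clock: 28.25
tool_pos: [0.5351, 0.4099, 0.1807]
orientation: [180.0, -0.0, -0.1]
force: [0.2, 0.0, 1.2]
opening: 0.0399
gripper_force: 0.0
```

```bash
python3 - <<'E'
from h import *
for n in('side','scene'):
    p,d,m=snap(n,n+'1.png'); P=cloud(d,m)
    caps(P,.38,.7,.27,.5,.1,.112); print('tray'); caps(P,.48,.7,.02,.22,.13,.16)
E
```

```text
tray
tray
blob 66 c [612.9 137.8] size [22.2 21.9] z 0.146 px [309. 200.]
```

Call:
move_arm:
  moves: [4, -0.09, -0.12, 4, 0, 0, 0, 4, 0, 0, 3.5, 0, 0, 0, 4, 0, 0, 1.3, 0, 0, 0, 4, 0, 0, 0.5, 0, 0, 0, 1.8, 0, 0, 0, 0, 0, 0, 1.8, 0, 0, 0, 0, 0, 0, 1.8, 0, 0, 0, 0, 0, 0, 1.8, 0, 0, 0, 0, 0, 0]

```text
clock: 29.15
tool_pos: [0.5341, 0.4123, 0.0885]
orientation: [-179.9, -0.1, -0.0]
force: [0.3, -1.4, 5.9]
opening: 0.0231
gripper_force: 30.0
```

Call:
move_arm:
  moves: [1.8, 0, 0, 0, 0, 0, 0, 1.8, 0, 0, -2, 0, 0, 0, 1.8, 0, 0, -4, 0, 0, 0, 1.8, 0, 0, -4, 0, 0, 0, 1.8, 0, 0, -4, 0, 0, 0, 1.8, 0, 0, 0, 0, 0, 0, 1.8, 0, 0, 0, 0, 0, 0]

```text
clock: 29.85
tool_pos: [0.5331, 0.4121, 0.2276]
orientation: [-179.9, -0.0, -0.1]
force: [0.7, -0.9, -3.2]
opening: 0.0233
gripper_force: 30.0
```

Call:
move_arm:
  moves: [1.8, 0, 0, -3.5, 0, 0, 0, 1.8, 0, 4.12, 0, 0, 0, 0, 1.8, 0, 4.12, 0, 0, 0, 0, 1.8, 0, 4.12, 0, 0, 0, 0, 1.8, 0, 4.12, 0, 0, 0, 0, 1.8, 0, 4.12, 0, 0, 0, 0, 1.8, 0, 4.12, 0, 0, 0, 0, 1.8, 0, 4.12, 0, 0, 0, 0]

```text
clock: 30.65
tool_pos: [0.5317, 0.1215, 0.2597]
orientation: [179.9, 0.2, -0.0]
force: [1.1, -0.4, -3.1]
opening: 0.023
gripper_force: 30.0
```

Call:
move_arm:
  moves: [1.8, 2, 4.12, 0, 0, 0, 0, 1.8, 2, 0, 0, 0, 0, 0.1373, 1.8, 2.2, 0.3, 0, 0, 0, 0.1373, 1.8, 0, 0, 0, 0, 0, 0.1373, 1.8, 0, 0, 0, 0, 0, 0, 1.8, 0, 0, 0, 0, 0, 0]

```text
clock: 31.25
tool_pos: [0.5936, 0.076, 0.2601]
orientation: [179.9, 0.1, -23.4]
force: [0.4, -0.2, -2.8]
opening: 0.0234
gripper_force: 30.0
```

Call:
move_arm:
  moves: [1.8, -0.35, -0.53, 3, 0, 0, 0, 1.8, 0, 0, 3, 0, 0, 0, 1.8, 0, 0, 3, 0, 0, 0, 1.8, 0, 0, 2.5, 0, 0, 0, 1.8, 0, 0, 0, 0, 0, 0, 1.8, 0, 0, 0, 0, 0, 0]

```text
clock: 31.85
tool_pos: [0.5932, 0.0826, 0.147]
orientation: [180.0, 0.0, -23.5]
force: [0.4, 0.0, -1.7]
opening: 0.0233
gripper_force: 30.0
```

Call:
move_arm:
  moves: [1.8, 0, 0, 0.8, 0, 0, 0, 1.8, 0, 0, 0.4, 0, 0, 0, 1.8, 0, 0, 0.1, 0, 0, 0, 1.8, 0, 0, 0, 0, 0, 0]

```text
clock: 32.25
tool_pos: [0.5934, 0.0824, 0.1338]
orientation: [-180.0, -0.0, -23.6]
force: [-0.3, -0.4, -2.2]
opening: 0.0233
gripper_force: 30.0
```

Call:
move_arm:
  moves: [1.8, 0, 0, 0.2, 0, 0, 0, 1.8, 0, 0, 0, 0, 0, 0, 3.4, 0, 0, 0, 0, 0, 0, 3.4, 0, 0, 0, 0, 0, 0, 3.4, 0, 0, -2, 0, 0, 0, 3.4, 0, 0, -4, 0, 0, 0, 4, 0, 0, -4, 0, 0, 0, 4, 0, 0, -3, 0, 0, -0.137]

```text
clock: 33.05
tool_pos: [0.5941, 0.0824, 0.2649]
orientation: [-179.9, -0.2, -15.7]
force: [0.7, 0.5, -0.8]
opening: 0.0393
gripper_force: 0.0
```

Call:
move_arm:
  moves: [4, 0, 0, -4, 0, 0, -0.137, 4, 0, 0, -4, 0, 0, -0.137, 4, -3.5, -2.4, 0, 0, 0, 0, 4, -3.5, -2.4, 0, 0, 0, 0, 4, -3.5, -2.4, 0, 0, 0, 0, 4, -3.5, -2.4, 0, 0, 0, 0, 4, -3.3, -2.4, 0, 0, 0, 0, 4, 0, 0, 0, 0, 0, 0]

```text
clock: 33.85
tool_pos: [0.4179, 0.2046, 0.3429]
orientation: [-179.8, -0.1, 0.1]
force: [0.8, -0.6, 0.7]
opening: 0.0398
gripper_force: 0.0
```

Call:
move_arm:
  moves: [4, 0, 0, 0, 0, 0, 0]

```text
clock: 33.95
tool_pos: [0.4201, 0.2034, 0.3425]
orientation: [-179.9, -0.1, 0.1]
force: [1.6, -0.5, -0.1]
opening: 0.04
gripper_force: 0.0
```

```bash
python3 - <<'E'
from h import *
o=ctrl.get_obs(); print(o['clock'],o['tool_pos'],o['orientation'])
p,d,m=snap('wrist','w8.png'); P=cloud(d,m)
caps(P,.38,.6,.27,.5,.1,.115); tray(P); caps(P,.48,.7,.02,.22,.14,.165)
E
```

```text
33.95 [0.4201274  0.20335981 0.34249628] [-1.79921192e+02 -9.04756675e-02  5.84642962e-02]
blob 355 c [449.4 419.3] size [23.5 22.3] z 0.1077 px [ 78. 138.]
blob 332 c [447.9 343. ] size [22.8 22.5] z 0.1078 px [141. 139.]
tray 1762 ((574.5703125, 122.84886169433594), (134.3376922607422, 129.38540649414062), 66.55361938476562)
blob 128 c [584.1  83.6] size [18.4  5.1] z 0.149 px [381.   3.]
```

Call:
move_arm:
  moves: [4, 0.93, -4.65, 0, 0, 0, 0, 4, 0.93, -4.65, 0, 0, 0, 0, 4, 0.92, -4.65, 0, 0, 0, 0, 4, 0, 0, 5, 0, 0, 0, 4, 0, 0, 5, 0, 0, 0, 4, 0, 0, 5, 0, 0, 0, 4, 0, 0, 0, 0, 0, 0, 4, 0, 0, 0, 0, 0, 0]

```text
clock: 34.8
tool_pos: [0.4499, 0.3416, 0.1921]
orientation: [179.9, -0.0, -0.2]
force: [0.3, 1.1, 0.8]
opening: 0.0401
gripper_force: 0.0
```

Call:
move_arm:
  moves: [4, -0.15, -0.1, 4, 0, 0, 0, 4, 0, 0, 4, 0, 0, 0, 4, 0, 0, 1.8, 0, 0, 0, 4, 0, 0, 0.6, 0, 0, 0, 1.8, 0, 0, 0, 0, 0, 0, 1.8, 0, 0, 0, 0, 0, 0, 1.8, 0, 0, 0, 0, 0, 0, 1.8, 0, 0, 0, 0, 0, 0]

```text
clock: 35.6
tool_pos: [0.4482, 0.3441, 0.0898]
orientation: [-179.9, -0.2, -0.1]
force: [0.9, -1.5, 7.3]
opening: 0.0235
gripper_force: 30.0
```

Call:
move_arm:
  moves: [1.8, 0, 0, 0, 0, 0, 0, 1.8, 0, 0, -2, 0, 0, 0, 1.8, 0, 0, -4, 0, 0, 0, 1.8, 0, 0, -4, 0, 0, 0, 1.8, 0, 0, -4, 0, 0, 0, 1.8, 0, 0, -3.5, 0, 0, 0, 1.8, 0, 0, 0, 0, 0, 0, 1.8, 0, 0, 0, 0, 0, 0]

```text
clock: 36.4
tool_pos: [0.4468, 0.3433, 0.2636]
orientation: [-179.9, -0.0, -0.1]
force: [-1.1, -1.7, -2.3]
opening: 0.0229
gripper_force: 30.0
```

Call:
move_arm:
  moves: [1.8, 0, 4.6, 0, 0, 0, 0, 1.8, 0, 4.6, 0, 0, 0, 0, 1.8, 0, 4.6, 0, 0, 0, 0, 1.8, 0, 4.5, 0, 0, 0, 0, 1.8, 0, 0, -2, 0, 0, 0, 1.8, 0, 0, 0, 0, 0, 0, 1.8, 0, 0, 0, 0, 0, 0]

```text
clock: 37.1
tool_pos: [0.4465, 0.1603, 0.2816]
orientation: [-180.0, 0.0, -0.1]
force: [-0.4, 0.2, -4.2]
opening: 0.0234
gripper_force: 30.0
```

```bash
python3 - <<'E'
from h import *
o=ctrl.get_obs(); print(o['clock'],o['tool_pos'],o['orientation'])
p,d,m=snap('wrist','w9.png'); P=cloud(d,m)
tray(P); caps(P,.48,.7,.02,.22,.14,.165)
E
```

```text
37.1 [0.44647045 0.16034706 0.28160206] [-1.79988629e+02  4.37206981e-02 -1.16353105e-01]
tray 2250 ((576.7427978515625, 121.88162231445312), (134.1145477294922, 133.72874450683594), 66.45415496826172)
blob 132 c [593.8 146.1] size [ 4.9 18.7] z 0.1481 px [274.   3.]
blob 545 c [588.2  82.9] size [23.1 13.7] z 0.1505 px [354.   9.]
```

View pics/w9.png

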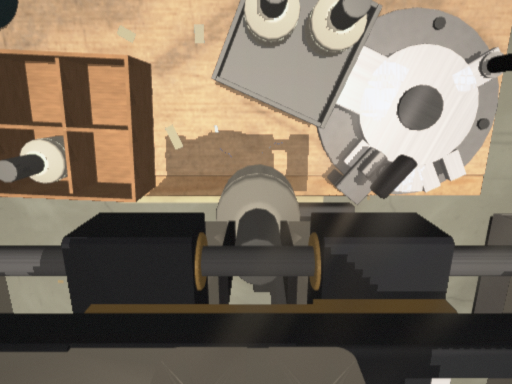

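Call:
move_arm:
  moves: [1.8, 0, 0, -4, 0, 0, 0, 1.8, 0, 0, -4, 0, 0, 0, 1.8, 2, 0, -3, 0, 0, 0, 1.8, 2, 0, 0, 0, 0, 0, 1.8, 0, 0, 0, 0, 0, 0, 1.8, 0, 0, 0, 0, 0, 0]

```text
clock: 37.75
tool_pos: [0.4864, 0.1607, 0.3904]
orientation: [179.9, 0.2, -0.1]
force: [1.0, -0.6, -4.0]
opening: 0.0233
gripper_force: 30.0
```

```bash
python3 - <<'E'
from h import *
o=ctrl.get_obs(); print(o['clock'],o['tool_pos'],o['orientation'])
p,d,m=snap('wrist','w10.png'); P=cloud(d,m)
tray(P); caps(P,.48,.7,.02,.22,.14,.165); caps(P,.38,.6,.27,.5,.1,.115)
E
```

```text
37.75 [0.48635035 0.16074149 0.390387  ] [ 1.79897899e+02  1.90390515e-01 -7.48653806e-02]
tray 1753 ((576.923828125, 121.82012939453125), (134.27085876464844, 134.03799438476562), 66.21331024169922)
blob 364 c [603.2 146.3] size [22.5 21.7] z 0.1507 px [269.  59.]
blob 377 c [593.3  82.3] size [22.6 22.8] z 0.1507 px [325.  69.]
blob 266 c [449.3 419.2] size [22.8 23.3] z 0.1077 px [ 72. 182.]
```

Call:
move_arm:
  moves: [1.8, 2.55, 2.72, 0, 0, 0, 0, 1.8, 2.55, 2.72, 0, 0, 0, 0, 1.8, 0, 0, 4, 0, 0, 0.137, 1.8, 0, 0, 4, 0, 0, 0.137, 1.8, 0, 0, 4, 0, 0, 0.137, 1.8, 0, 0, 2, 0, 0, 0, 1.8, 0, 0, 0, 0, 0, 0, 1.8, 0, 0, 0, 0, 0, 0]

```text
clock: 38.6
tool_pos: [0.5376, 0.1058, 0.2531]
orientation: [180.0, -0.0, -23.6]
force: [0.4, 0.4, -2.0]
opening: 0.023
gripper_force: 30.0
```

Call:
move_arm:
  moves: [1.8, 0, 0, 4, 0, 0, 0, 1.8, 0, 0, 4, 0, 0, 0, 1.8, 0, 0, 2.5, 0, 0, 0, 1.8, 0, 0, 1, 0, 0, 0, 1.8, 0, 0, 0.4, 0, 0, 0, 1.8, 0, 0, 0, 0, 0, 0, 1.8, 0, 0, 0, 0, 0, 0]

```text
clock: 39.3
tool_pos: [0.5388, 0.1062, 0.1354]
orientation: [-179.9, -0.1, -23.6]
force: [-1.4, 0.3, -3.3]
opening: 0.0237
gripper_force: 30.0
```

Call:
move_arm:
  moves: [1.8, 0, 0, 0.2, 0, 0, 0, 1.8, 0, 0, 0, 0, 0, 0, 3.4, 0, 0, 0, 0, 0, 0, 3.4, 0, 0, 0, 0, 0, 0, 3.4, 0, 0, -2, 0, 0, 0, 3.4, 0, 0, -4, 0, 0, 0, 3.4, 0, 0, -4, 0, 0, 0, 3.4, 2.15, -3.12, 0, 0, 0, 0]

```text
clock: 40.1
tool_pos: [0.5709, 0.1252, 0.2394]
orientation: [-179.6, -0.4, -23.6]
force: [1.8, 1.0, 1.6]
opening: 0.0341
gripper_force: 0.0
```

Call:
move_arm:
  moves: [3.4, 2.15, -3.12, 0, 0, 0, 0, 3.4, 0, 0, 2, 0, 0, 0, 3.4, 0, 0, 0, 0, 0, 0, 3.4, 0, 0, 0, 0, 0, 0]

```text
clock: 40.5
tool_pos: [0.6015, 0.145, 0.2112]
orientation: [179.9, 0.1, -23.6]
force: [0.6, 0.3, 0.3]
opening: 0.0339
gripper_force: 0.0
```

Call:
move_arm:
  moves: [3.4, 0.1, -0.2, 3, 0, 0, 0, 3.4, 0, 0, 3, 0, 0, 0, 3.4, 0, 0, 1.6, 0, 0, 0, 3.4, 0, 0, 0, 0, 0, 0, 1.8, 0, 0, 0, 0, 0, 0, 1.8, 0, 0, 0, 0, 0, 0, 1.8, 0, 0, 0, 0, 0, 0, 1.8, 0, 0, 0, 0, 0, 0]

```text
clock: 41.3
tool_pos: [0.6046, 0.147, 0.1375]
orientation: [-179.9, -0.1, -23.6]
force: [-1.3, -1.8, 7.7]
opening: 0.0232
gripper_force: 30.0
```

Call:
move_arm:
  moves: [1.8, 0, 0, -0.6, 0, 0, 0, 1.8, 0.8, 0.15, 0, 0, 0, 0, 1.8, 0.8, 0.15, 0, 0, 0, 0, 1.8, 0, 0, 0, 0, 0, 0, 1.8, 0, 0, 0.3, 0, 0, 0, 1.8, 0, 0, 0.25, 0, 0, 0, 1.8, 0, 0, 0, 0, 0, 0]

```text
clock: 42.0
tool_pos: [0.618, 0.1373, 0.1375]
orientation: [-180.0, -0.1, -23.6]
force: [-1.1, -2.6, 9.4]
opening: 0.0232
gripper_force: 30.0
```

Call:
move_arm:
  moves: [3.4, 0, 0, 0, 0, 0, 0, 3.4, 0, 0, 0, 0, 0, 0, 3.4, 0, 0, -2, 0, 0, 0, 3.4, 0, 0, -4, 0, 0, 0, 4, 0, 0, -4, 0, 0, 0, 4, 0, 0, 0, 0, 0, -0.137, 4, 0, 0, 0, 0, 0, -0.137, 4, 0, 0, 0, 0, 0, -0.137]

```text
clock: 42.8
tool_pos: [0.6172, 0.138, 0.2362]
orientation: [-180.0, -0.0, 0.2]
force: [0.4, -0.3, 0.2]
opening: 0.0398
gripper_force: 0.0
```

Call:
move_arm:
  moves: [4, -2.41, -4.03, 0, 0, 0, 0, 4, -2.41, -4.03, 0, 0, 0, 0, 4, -2.41, -4.03, 0, 0, 0, 0, 4, -2.41, -4.03, 0, 0, 0, 0, 4, -2.41, -4.03, 0, 0, 0, 0, 4, -2.41, -4.03, 0, 0, 0, 0, 4, -2.41, -4.03, 0, 0, 0, 0, 4, 0, 0, 4, 0, 0, 0]

```text
clock: 43.6
tool_pos: [0.4486, 0.4273, 0.2006]
orientation: [-179.5, -0.4, 0.2]
force: [1.0, 0.2, -1.0]
opening: 0.04
gripper_force: 0.0
```

Call:
move_arm:
  moves: [4, 0, 0, 0, 0, 0, 0, 4, 0, 0, 0, 0, 0, 0]

```text
clock: 43.8
tool_pos: [0.4489, 0.4195, 0.1957]
orientation: [179.9, 0.1, -0.1]
force: [0.8, 0.2, 0.5]
opening: 0.0402
gripper_force: 0.0
```

Right on target. Descend 10.7 cm and grasp.

Call:
move_arm:
  moves: [4, 0, 0, 4, 0, 0, 0, 4, 0, 0, 4, 0, 0, 0, 4, 0, 0, 2, 0, 0, 0, 4, 0, 0, 0.7, 0, 0, 0, 1.8, 0, 0, 0, 0, 0, 0, 1.8, 0, 0, 0, 0, 0, 0, 1.8, 0, 0, 0, 0, 0, 0, 1.8, 0, 0, 0, 0, 0, 0]

```text
clock: 44.6
tool_pos: [0.4499, 0.4209, 0.0911]
orientation: [-179.9, -0.1, -0.1]
force: [1.2, -1.7, 6.2]
opening: 0.0236
gripper_force: 30.0
```

Call:
move_arm:
  moves: [1.8, 0, 0, 0, 0, 0, 0, 1.8, 0, 0, -2, 0, 0, 0, 1.8, 0, 0, -4, 0, 0, 0, 1.8, 0, 0, -4, 0, 0, 0, 1.8, 0, 0, -5, 0, 0, 0, 1.8, 0, 0, -5, 0, 0, 0, 1.8, 0, 0, 0, 0, 0, 0, 1.8, 0, 0, 0, 0, 0, 0]

```text
clock: 45.4
tool_pos: [0.4489, 0.4206, 0.2908]
orientation: [-179.8, -0.1, -0.1]
force: [-0.1, -1.2, -3.1]
opening: 0.0233
gripper_force: 30.0
```

Call:
move_arm:
  moves: [1.8, 0.6, 4.33, -1.66, 0, 0, 0, 1.8, 0.6, 4.33, -1.66, 0, 0, 0, 1.8, 0.6, 4.33, -1.66, 0, 0, 0, 1.8, 0.6, 4.33, -1.66, 0, 0, 0, 1.8, 0.6, 4.33, -1.66, 0, 0, 0, 1.8, 0.6, 4.33, -1.66, 0, 0, 0, 1.8, 0, 0, 0, 0, 0, 0, 1.8, 0, 0, 0, 0, 0, 0]

```text
clock: 46.2
tool_pos: [0.4842, 0.1593, 0.3877]
orientation: [180.0, 0.1, -0.2]
force: [-0.1, 0.3, -2.5]
opening: 0.0234
gripper_force: 30.0
```

```bash
python3 - <<'E'
from h import *
o=ctrl.get_obs(); print(o['clock'],o['tool_pos'],o['orientation'])
p,d,m=snap('wrist','w11.png'); P=cloud(d,m)
tray(P); caps(P,.48,.7,.02,.22,.14,.165); caps(P,.38,.6,.27,.5,.1,.115)
E
```

```text
46.2 [0.48419986 0.15932894 0.38766963] [ 1.79995334e+02  8.08454098e-02 -2.19624247e-01]
tray 1806 ((577.6641845703125, 121.36656951904297), (134.28858947753906, 134.04222106933594), 66.12350463867188)
blob 391 c [616.3 136.8] size [22.5 22.2] z 0.1507 px [277.  45.]
blob 384 c [593.4  81.8] size [23.3 22.5] z 0.1507 px [325.  66.]
blob 333 c [538.6 106.4] size [23.5 22.6] z 0.1508 px [302. 116.]
```

Call:
move_arm:
  moves: [1.8, 3.86, -0.1, 0, 0, 0, 0, 1.8, 3.86, -0.1, 0, 0, 0, 0, 1.8, 0, 0, 4, 0, 0, 0.137, 1.8, 0, 0, 4, 0, 0, 0.137, 1.8, 0, 0, 4, 0, 0, 0.137, 1.8, 0, 0, 1.5, 0, 0, 0, 1.8, 0, 0, 0, 0, 0, 0, 1.8, 0, 0, 0, 0, 0, 0]

```text
clock: 47.05
tool_pos: [0.5617, 0.163, 0.2532]
orientation: [179.9, 0.0, -23.5]
force: [0.4, 0.7, -1.3]
opening: 0.0234
gripper_force: 30.0
```

Call:
move_arm:
  moves: [1.8, 0.03, 0.13, 4, 0, 0, 0, 1.8, 0, 0, 4, 0, 0, 0, 1.8, 0, 0, 2.4, 0, 0, 0, 1.8, 0, 0, 1, 0, 0, 0, 1.8, 0, 0, 0.4, 0, 0, 0, 1.8, 0, 0, 0, 0, 0, 0, 1.8, 0, 0, 0, 0, 0, 0]

```text
clock: 47.75
tool_pos: [0.5626, 0.1615, 0.1374]
orientation: [-179.9, -0.1, -23.6]
force: [0.6, -0.5, -1.5]
opening: 0.0233
gripper_force: 30.0
```

Call:
move_arm:
  moves: [1.8, 0, 0, 0.3, 0, 0, 0, 1.8, 0, 0, 0, 0, 0, 0, 3.4, 0, 0, 0, 0, 0, 0, 3.4, 0, 0, 0, 0, 0, 0, 3.4, 0, 0, -2, 0, 0, 0, 3.4, 0, 0, -4, 0, 0, 0, 5, 0, 0, -4, 0, 0, 0, 5, 0, 0, 0, 0, 0, 0.14]

```text
clock: 48.55
tool_pos: [0.5642, 0.1618, 0.2388]
orientation: [-179.6, -0.3, -31.7]
force: [0.4, 0.9, -0.2]
opening: 0.0451
gripper_force: 0.0
```

Call:
move_arm:
  moves: [5, 0, 0, 0, 0, 0, 0.14, 5, -0.05, 4.5, 0, 0, 0, 0, 5, -0.05, 4.5, 0, 0, 0, 0, 5, -0.05, 4.5, 0, 0, 0, 0, 5, -0.05, 4.5, 0, 0, 0, 0, 5, 0, 0, 3, 0, 0, 0, 5, 0, 0, 0, 0, 0, 0, 5, 0, 0, 0, 0, 0, 0]

```text
clock: 49.35
tool_pos: [0.4452, 0.0236, 0.203]
orientation: [179.9, -0.0, -39.7]
force: [0.3, 0.5, 0.5]
opening: 0.0503
gripper_force: 0.0
```

```bash
python3 - <<'E'
from h import *
o=ctrl.get_obs(); print(o['clock'],o['tool_pos'],o['orientation'])
p,d,m=snap('wrist','w12.png'); P=cloud(d,m)
k=(P[...,2]>.12)&(P[...,2]<.14)&(np.hypot(P[...,0]-.446,P[...,1]-.025)<.04)
print(k.sum(),np.median(P[k],0),cv2.minAreaRect((P[k][:,:2]*1000).astype(np.float32)))
p,d,m=snap('scene','s3.png');P=cloud(d,m);caps(P,.48,.7,.02,.22,.13,.16)
cv2.imwrite('pics/s3c.png',cv2.resize(p[150:330,240:440,::-1],None,fx=3,fy=3))
E
```

```text
49.35 [0.44522807 0.0235612  0.20304961] [ 1.79942857e+02 -3.49453741e-03 -3.96791028e+01]
1155 [0.44704942 0.02334771 0.1284505 ] ((445.9852294921875, 24.393815994262695), (13.70620059967041, 46.67047882080078), 50.6120719909668)
```

View pics/s3c.png

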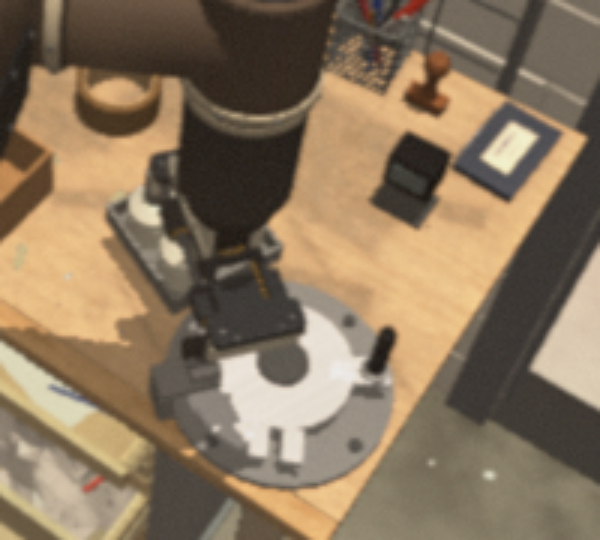

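Call:
move_arm:
  moves: [5, 0, -0.1, 3, 0, 0, 0, 5, 0, 0, 3, 0, 0, 0, 5, 0, 0, 2, 0, 0, 0, 5, 0, 0, 0.8, 0, 0, 0, 1, 0, 0, 0, 0, 0, 0, 1, 0, 0, 0, 0, 0, 0, 1, 0, 0, 0, 0, 0, 0, 1, 0, 0, 0, 0, 0, 0]

```text
clock: 50.25
tool_pos: [0.4463, 0.0247, 0.1156]
orientation: [-179.9, -0.0, -39.7]
force: [0.5, 0.4, -0.4]
opening: 0.0234
gripper_force: 0.0
```

Call:
move_arm:
  moves: [1, 0, 0, 0, 0, 0, 0, 1, 0, 0, 0, 0, 0, 0, 1, 0, 0, -0.5, 0, 0, 0, 1, 0, 0, -0.5, 0, 0, 0, 1, 0, 0, -0.5, 0, 0, 0, 1, 0, 0, -0.7, 0, 0, 0, 1, 0, 0, 0, 0, 0, 0, 1, 0, 0, 0, 0, 0, 0]

```text
clock: 51.05
tool_pos: [0.4455, 0.0244, 0.1366]
orientation: [-180.0, 0.0, -39.7]
force: [3.0, 0.5, -10.6]
opening: 0.0139
gripper_force: 30.0
```

Call:
move_arm:
  moves: [1, 0, 0, 0, 0, 0, -0.14, 1, 0, 0, 0, 0, 0, -0.14, 1, 0, 0, 0, 0, 0, -0.14, 1, 0, 0, 0, 0, 0, -0.14, 1, 0, 0, 0, 0, 0, -0.14, 1, 0, 0, 0, 0, 0, -0.14, 1, 0, 0, 0, 0, 0, -0.14, 1, 0, 0, 0, 0, 0, -0.14]

```text
clock: 51.85
tool_pos: [0.4457, 0.0251, 0.1363]
orientation: [-179.9, -0.0, 24.8]
force: [2.4, 4.9, -10.1]
opening: 0.0137
gripper_force: 30.0
```

Call:
move_arm:
  moves: [1, 0, 0, 0, 0, 0, -0.12, 1, 0, 0, 0, 0, 0, 0, 1, 0, 0, 0.3, 0, 0, 0, 1, 0, 0, 0.15, 0, 0, 0, 1, 0, 0, 0, 0, 0, 0]

```text
clock: 52.35
tool_pos: [0.4457, 0.0251, 0.1317]
orientation: [-179.9, -0.0, 31.2]
force: [1.4, 5.6, -8.6]
opening: 0.0137
gripper_force: 30.0
```

Call:
move_arm:
  moves: [5, 0, 0, 0, 0, 0, 0, 5, 0, 0, 0, 0, 0, 0, 5, 0, 0, 0, 0, 0, 0, 5, 0, 0, -3, 0, 0, 0, 5, 0, 0, -5, 0, 0, 0, 5, 0, 0, -1, 0, 0, 0, 5, 0, 0, 0, 0, 0, 0, 5, 0, 0, 0, 0, 0, 0]

```text
clock: 53.15
tool_pos: [0.4453, 0.0242, 0.2219]
orientation: [-180.0, -0.0, 31.3]
force: [0.0, -1.9, -0.7]
opening: 0.0501
gripper_force: 0.0
```

```bash
python3 - <<'E'
from h import *
o=ctrl.get_obs(); print(o['clock'],o['tool_pos'],o['orientation'])
p,d,m=snap('wrist','w13.png'); P=cloud(d,m)
k=(P[...,2]>.12)&(P[...,2]<.16)&(np.hypot(P[...,0]-.446,P[...,1]-.025)<.04)
print(k.sum(),np.median(P[k],0),cv2.minAreaRect((P[k][:,:2]*1000).astype(np.float32)))
caps(P,.48,.7,.02,.22,.14,.16)
E
```

```text
53.15 [0.44531787 0.0241798  0.2218957 ] [-1.79988103e+02 -8.47375263e-03  3.13232706e+01]
1209 [0.44805437 0.02678755 0.14412946] ((446.2316589355469, 25.36587142944336), (46.624839782714844, 18.672229766845703), 30.50262451171875)
blob 1237 c [537.  105.7] size [20.8 23.5] z 0.1508 px [223.  18.]
```

Call:
move_arm:
  moves: [5, 0, 0, 0, 0, 0, 0.144, 5, 0, 0, 0, 0, 0, 0.144, 5, 0, 0, 0, 0, 0, 0.144, 5, 0, 0, 0, 0, 0, 0.144, 5, 0, 0, 0, 0, 0, 0.144, 5, 0, 0, 0, 0, 0, 0.144, 5, 0, 0, 0, 0, 0, 0.144, 5, 0, 0, 0, 0, 0, 0.144]

```text
clock: 54.0
tool_pos: [0.445, 0.024, 0.2207]
orientation: [179.9, 0.1, -35.0]
force: [0.1, 1.1, -0.7]
opening: 0.0501
gripper_force: 0.0
```

Call:
move_arm:
  moves: [5, 0, 0, 0, 0, 0, 0.144, 5, 0, 0, 0, 0, 0, 0.144, 5, 0, 0, 0, 0, 0, 0.144, 5, 4.2, -0.79, 0, 0, 0, 0, 5, 4.2, -0.79, 0, 0, 0, 0, 5, 4.2, -0.79, 0, 0, 0, 0, 5, 4.2, -0.79, 0, 0, 0, 0, 5, 0, 0, 0, 0, 0, 0]

```text
clock: 54.8
tool_pos: [0.56, -0.1074, 0.2193]
orientation: [179.8, 0.0, -59.6]
force: [-1.2, 0.6, -0.6]
opening: 0.05
gripper_force: 0.0
```

Call:
move_arm:
  moves: [5, 0, 0, 1, 0, 0, 0, 5, 0, 0, 0, 0, 0, 0, 5, 0, 0, 0, 0, 0, 0]

```text
clock: 55.1
tool_pos: [0.5574, -0.1035, 0.2114]
orientation: [179.9, 0.0, -59.3]
force: [0.1, -0.1, 0.2]
opening: 0.0499
gripper_force: 0.0
```

Call:
move_arm:
  moves: [5, 0.13, 0, 4, 0, 0, 0, 5, 0, 0, 4, 0, 0, 0, 5, 0, 0, 2.5, 0, 0, 0, 5, 0, 0, 1.1, 0, 0, 0, 1.2, 0, 0, 0, 0, 0, 0, 1.2, 0, 0, 0, 0, 0, 0, 1.2, 0, 0, 0, 0, 0, 0, 1.2, 0, 0, 0, 0, 0, 0]

```text
clock: 55.9
tool_pos: [0.5599, -0.1051, 0.0976]
orientation: [-179.9, -0.1, -59.4]
force: [-0.4, 0.5, -0.3]
opening: 0.0235
gripper_force: 1.2
```

Call:
move_arm:
  moves: [1.2, 0, 0, 0, 0, 0, 0, 1.2, 0, 0, 0, 0, 0, 0]

```text
clock: 56.1
tool_pos: [0.5578, -0.1063, 0.0973]
orientation: [179.9, -0.0, -59.4]
force: [-5.8, -4.1, 8.8]
opening: 0.0175
gripper_force: 30.0
```

Call:
move_arm:
  moves: [1.2, 0, 0.27, 0, 0, 0, 0.03, 1.2, -0.016, 0.545, 0, 0, 0, 0.06, 1.2, -0.016, 0.545, 0, 0, 0, 0.06, 1.2, -0.016, 0.545, 0, 0, 0, 0.06, 1.2, -0.016, 0.545, 0, 0, 0, 0.06, 1.2, -0.016, 0.545, 0, 0, 0, 0.06, 1.2, -0.016, 0.545, 0, 0, 0, 0.06, 1.2, -0.016, 0.545, 0, 0, 0, 0.06]

```text
clock: 56.9
tool_pos: [0.5209, -0.119, 0.0973]
orientation: [-179.9, -0.1, -85.3]
force: [0.3, -8.1, 2.6]
opening: 0.0171
gripper_force: 30.0
```

Call:
move_arm:
  moves: [1.2, -0.016, 0.545, 0, 0, 0, 0.06, 1.2, -0.016, 0.545, 0, 0, 0, 0.06, 1.2, -0.016, 0.545, 0, 0, 0, 0.06, 1.2, -0.016, 0.545, 0, 0, 0, 0.06, 1.2, -0.016, 0.545, 0, 0, 0, 0.06, 1.2, -0.016, 0.545, 0, 0, 0, 0.06, 1.2, -0.016, 0.545, 0, 0, 0, 0.06, 1.2, -0.016, 0.545, 0, 0, 0, 0.06]

```text
clock: 57.7
tool_pos: [0.4768, -0.1131, 0.0972]
orientation: [-180.0, -0.2, -112.8]
force: [-3.8, -12.4, 8.0]
opening: 0.0172
gripper_force: 30.0
```

Call:
move_arm:
  moves: [1.2, -0.016, 0.545, 0, 0, 0, 0.06, 1.2, -0.016, 0.545, 0, 0, 0, 0.06, 1.2, -0.016, 0.545, 0, 0, 0, 0.06, 1.2, 0, 0.18, 0, 0, 0, 0.02, 1.2, 0, 0.14, 0, 0, 0, 0.015, 1.2, 0, 0, 0, 0, 0, 0, 1.2, 0, 0, 0, 0, 0, 0]

```text
clock: 58.4
tool_pos: [0.4589, -0.1034, 0.0972]
orientation: [180.0, -0.2, -125.0]
force: [-7.3, -10.0, 12.8]
opening: 0.0171
gripper_force: 30.0
```

```bash
python3 - <<'E'
from h import *
o=ctrl.get_obs(); print(o['clock'],o['tool_pos'],o['orientation'],o['force'])
t=o['tool_pos'][:2]-[.512,-.0273]; print(np.hypot(*t),np.degrees(np.arctan2(t[1],t[0]))%360)
p,d,m=snap('scene'); P=cloud(d,m); caps(P,.58,.8,-.13,.08,.13,.165)
cv2.imwrite('pics/s4c.png',cv2.resize(p[150:330,240:440,::-1],None,fx=3,fy=3))
E
```

```text
58.4 [ 0.45892674 -0.10343526  0.09720446] [ 179.96019655   -0.19862487 -125.03875864] [-7.26459042 -9.97870716 12.83337094]
0.09280812807162721 235.11996505901715
```

View pics/s4c.png

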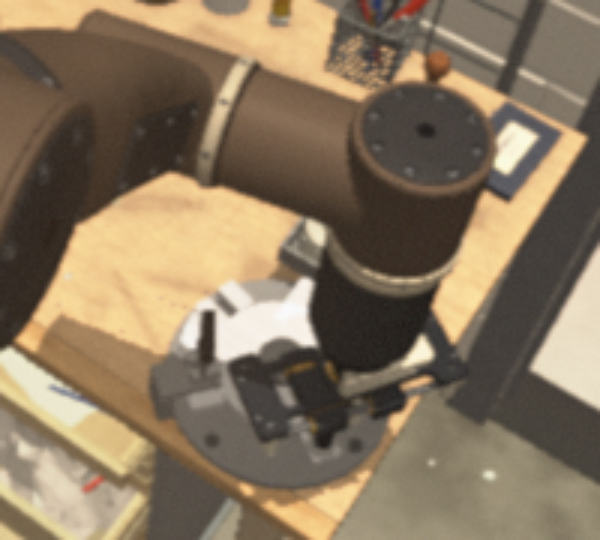

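Call:
move_arm:
  moves: [5, 0, 0, 0, 0, 0, 0, 5, 0, 0, 0, 0, 0, 0, 5, 0, 0, 0, 0, 0, 0, 5, 0, 0, -4, 0, 0, 0, 5, 0, 0, -4, 0, 0, 0, 5, 0, 0, -4, 0, 0, 0, 5, 0, 0, 0, 0, 0, -0.1436, 5, 0, 0, 0, 0, 0, -0.1436]

```text
clock: 59.25
tool_pos: [0.4616, -0.1011, 0.2177]
orientation: [-179.8, 0.1, -108.2]
force: [-1.5, -0.2, -0.4]
opening: 0.0501
gripper_force: 0.0
```

Call:
move_arm:
  moves: [5, 0, 0, 0, 0, 0, -0.1436, 5, 0, 0, 0, 0, 0, -0.1436, 5, 0, 0, 0, 0, 0, -0.1436, 5, 0, 0, 0, 0, 0, -0.1436, 5, 0, 0, 0, 0, 0, -0.1436, 5, 0, 0, 0, 0, 0, -0.1436, 5, 0, 0, 0, 0, 0, -0.1436, 5, 0, 0, 0, 0, 0, -0.1436]

```text
clock: 60.05
tool_pos: [0.4608, -0.1013, 0.2161]
orientation: [-180.0, 0.0, -42.4]
force: [-0.2, -0.4, 1.6]
opening: 0.0502
gripper_force: 0.0
```

Call:
move_arm:
  moves: [5, 0, 0, 0, 0, 0, -0.1436, 5, 0, 0, 0, 0, 0, -0.1436, 5, 0, 0, 0, 0, 0, -0.1436, 5, 0, 0, 0, 0, 0, -0.1436, 5, 0, 0, 0, 0, 0, -0.1436, 5, 0, 0, 0, 0, 0, -0.1436, 5, 0, 0, 0, 0, 0, -0.1436, 5, 0, 0, 0, 0, 0, -0.1436]

```text
clock: 60.85
tool_pos: [0.4609, -0.1013, 0.2161]
orientation: [-180.0, -0.0, 23.4]
force: [0.3, 1.2, 0.7]
opening: 0.0506
gripper_force: 0.0
```

Call:
move_arm:
  moves: [5, 0, 0, 0, 0, 0, -0.1436, 5, 0, 0, 0, 0, 0, 0, 5, 0, 0, 0, 0, 0, 0]

```text
clock: 61.15
tool_pos: [0.4608, -0.1014, 0.2161]
orientation: [-180.0, -0.0, 31.1]
force: [1.0, -0.1, 0.2]
opening: 0.05
gripper_force: 0.0
```

Call:
move_arm:
  moves: [5, 1.76, -3.87, 0, 0, 0, 0, 5, 1.76, -3.87, 0, 0, 0, 0, 5, 1.76, -3.87, 0, 0, 0, 0, 5, 0, 0, 0, 0, 0, 0, 5, 0, 0, 0, 0, 0, 0]

```text
clock: 61.65
tool_pos: [0.4454, 0.0261, 0.2163]
orientation: [-180.0, -0.0, 31.3]
force: [0.3, 0.6, -0.0]
opening: 0.0499
gripper_force: 0.0
```

```bash
python3 - <<'E'
from h import *
o=ctrl.get_obs(); print(o['clock'],o['tool_pos'],o['orientation'])
p,d,m=snap('wrist','w14.png'); P=cloud(d,m)
k=(P[...,2]>.135)&(P[...,2]<.16)&(np.hypot(P[...,0]-.446,P[...,1]-.025)<.04)
print(k.sum(),np.median(P[k],0),cv2.minAreaRect((P[k][:,:2]*1000).astype(np.float32)))
p,d,m=snap('scene','s5.png'); P=cloud(d,m); caps(P,.58,.8,-.13,.08,.135,.165)
k=(P[...,2]>.055)&(P[...,2]<.08)&(P[...,0]>.59)&(P[...,0]<.755)&(abs(P[...,1]+.027)<.08);print(k.sum(),cv2.minAreaRect((P[k][:,:2]*1000).astype(np.float32)))
k=(P[...,2]>.1)&(P[...,2]<.13)&(np.hypot(P[...,0]-.46,P[...,1]+.102)<.03);print(k.sum(),cv2.minAreaRect((P[k][:,:2]*1000).astype(np.float32)))
E
```

```text
61.65 [0.44537544 0.02607319 0.21625624] [-1.79998561e+02 -1.35773541e-02  3.13228503e+01]
1186 [0.44728718 0.02642231 0.14418934] ((446.155029296875, 25.43048095703125), (46.5650749206543, 13.898297309875488), 31.152015686035156)
blob 63 c [700.2 -57.7] size [22.5 26.8] z 0.1479 px [380. 212.]
blob 63 c [641.8 -59.1] size [22.2 23.2] z 0.1478 px [371. 226.]
410 ((678.544677734375, -27.620384216308594), (152.1425018310547, 134.8747100830078), 0.029512621462345123)
44 ((454.7062072753906, -103.46043395996094), (15.779221534729004, 17.637304306030273), 77.26373291015625)
```

Call:
move_arm:
  moves: [5, 0, 0, 3, 0, 0, 0, 5, 0, 0, 3, 0, 0, 0, 5, 0, 0, 1.7, 0, 0, 0, 5, 0, 0, 0.8, 0, 0, 0, 1, 0, 0, 0, 0, 0, 0, 1, 0, 0, 0, 0, 0, 0, 1, 0, 0, 0, 0, 0, 0, 1, 0, 0, 0, 0, 0, 0]

```text
clock: 62.55
tool_pos: [0.4459, 0.0252, 0.132]
orientation: [180.0, -0.1, 31.3]
force: [0.2, 0.5, -0.3]
opening: 0.0235
gripper_force: 0.0
```

Call:
move_arm:
  moves: [1, 0, 0, 0, 0, 0, 0, 1, 0, 0, 0, 0, 0, 0, 1, 0, 0, -0.3, 0, 0, 0, 1, 0, 0, -0.25, 0, 0, 0, 1, 0, 0, 0, 0, 0, 0, 1, 0, 0, 0, 0, 0, 0]

```text
clock: 63.15
tool_pos: [0.4454, 0.0252, 0.1364]
orientation: [-180.0, -0.0, 31.3]
force: [2.8, 1.9, -10.8]
opening: 0.014
gripper_force: 30.0
```

Call:
move_arm:
  moves: [1, 0, 0, 0, 0, 0, 0.14, 1, 0, 0, 0, 0, 0, 0.14, 1, 0, 0, 0, 0, 0, 0.14, 1, 0, 0, 0, 0, 0, 0.14, 1, 0, 0, 0, 0, 0, 0.14, 1, 0, 0, 0, 0, 0, 0.14, 1, 0, 0, 0, 0, 0, 0.14, 1, 0, 0, 0, 0, 0, 0.14]

```text
clock: 63.95
tool_pos: [0.4453, 0.0247, 0.1364]
orientation: [179.9, 0.0, -33.2]
force: [4.1, -1.7, -10.8]
opening: 0.0136
gripper_force: 30.0
```

Call:
move_arm:
  moves: [1, 0, 0, 0, 0, 0, 0.12, 1, 0, 0, 0, 0, 0, 0, 1, 0, 0, 0.5, 0, 0, 0, 1, 0, 0, 0.5, 0, 0, 0, 1, 0, 0, 0.5, 0, 0, 0, 1, 0, 0, 0.4, 0, 0, 0, 1, 0, 0, 0, 0, 0, 0]

```text
clock: 64.65
tool_pos: [0.4453, 0.0248, 0.1172]
orientation: [179.9, 0.0, -39.7]
force: [2.8, -4.1, -7.7]
opening: 0.0142
gripper_force: 30.0
```

Call:
move_arm:
  moves: [5, 0, 0, 0, 0, 0, 0, 5, 0, 0, 0, 0, 0, 0, 5, 0, 0, 0, 0, 0, 0, 5, 0, 0, -4, 0, 0, 0, 5, 0, 0, -4.6, 0, 0, 0, 5, 0, 0, 0, 0, 0, 0, 5, 0, 0, 0, 0, 0, 0]

```text
clock: 65.35
tool_pos: [0.446, 0.0256, 0.2052]
orientation: [-179.8, -0.1, -39.7]
force: [-0.8, -0.4, -1.0]
opening: 0.0498
gripper_force: 0.0
```

```bash
python3 - <<'E'
from h import *
o=ctrl.get_obs(); print(o['clock'],o['tool_pos'],o['orientation'])
p,d,m=snap('wrist','w15.png'); P=cloud(d,m)
k=(P[...,2]>.11)&(P[...,2]<.16)&(np.hypot(P[...,0]-.446,P[...,1]-.025)<.04)
print(k.sum(),np.median(P[k],0),cv2.minAreaRect((P[k][:,:2]*1000).astype(np.float32)))
E
```

```text
65.35 [0.4460142  0.02558199 0.20518403] [-1.79792867e+02 -6.51313669e-02 -3.97181399e+01]
1156 [0.44777029 0.02270277 0.12850718] ((445.8428649902344, 24.49774742126465), (13.589659690856934, 47.14596176147461), 50.36399459838867)
```

Call:
move_arm:
  moves: [5, 0, 0, -4, 0, 0, -0.139, 5, 0, 0, -4, 0, 0, -0.139, 5, 0, 0, -4, 0, 0, -0.139, 5, 0, 0, -4, 0, 0, -0.139, 5, 0, 0, -3, 0, 0, -0.139, 5, 3, 0, 0, 0, 0, 0, 5, 3, 0, 0, 0, 0, 0, 5, 0, 0, 0, 0, 0, 0]

```text
clock: 66.2
tool_pos: [0.5074, 0.0255, 0.3909]
orientation: [179.9, 0.2, 0.1]
force: [-0.8, 1.2, -0.1]
opening: 0.0498
gripper_force: 0.0
```

Call:
move_arm:
  moves: [5, 3, 0, 0, 0, 0, 0, 5, 0, 0, 0, 0, 0, 0, 5, 0, 0, 0, 0, 0, 0]

```text
clock: 66.5
tool_pos: [0.5352, 0.0252, 0.3919]
orientation: [179.9, 0.2, 0.1]
force: [-0.9, -0.1, 0.1]
opening: 0.0503
gripper_force: 0.0
```

```bash
python3 - <<'E'
from h import *
p,d,m=snap('wrist','w16.png'); P=cloud(d,m); caps(P,.58,.8,-.13,.08,.14,.165)
k=(P[...,2]>.062)&(P[...,2]<.08)&(P[...,0]>.59)&(P[...,0]<.755)&(abs(P[...,1]+.027)<.08);print(k.sum(),cv2.minAreaRect((P[k][:,:2]*1000).astype(np.float32)))
p,d,m=snap('scene','s6.png'); P=cloud(d,m); caps(P,.58,.8,-.13,.08,.135,.165)
a=cv2.imread('pics/w16.png');b=cv2.imread('pics/s6.png'); cv2.imwrite('pics/f.png',np.vstack([cv2.resize(a,(400,300)),cv2.resize(b,(400,300))]))
E
```

```text
blob 386 c [703.6   2.3] size [18.9 22.4] z 0.1507 px [278.   9.]
blob 408 c [703.6 -57.5] size [22.7 19.9] z 0.1506 px [332.  10.]
blob 359 c [645.7   1.1] size [23.2 22.7] z 0.1508 px [278.  66.]
blob 380 c [646.  -59.1] size [22.7 22.7] z 0.1507 px [330.  66.]
1462 ((672.7799072265625, -28.609413146972656), (126.68657684326172, 134.22474670410156), 0.324994295835495)
blob 68 c [643.3 -59.2] size [22.7 26.7] z 0.1477 px [371. 226.]
```

View pics/f.png

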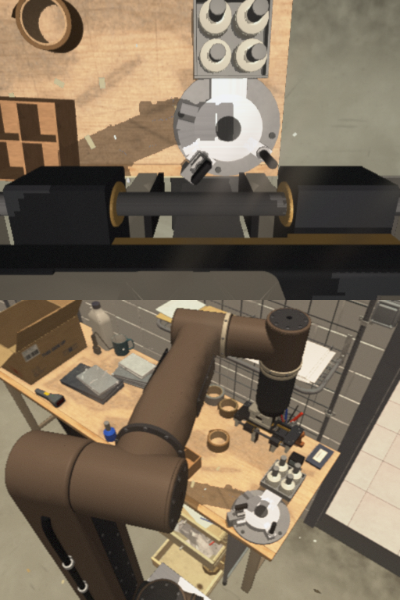

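The picture shows all four bottles upright in the tray at the scanner, the T-handle home and the carton empty.

```bash
python3 -c "
from plant import ctrl
print(ctrl.close_job())"
```

```text
the job is handed in; nothing more can be done
None
```

The job is handed in: all four bottles stand upright on the tray, which is back at the scanner and locked with the plunger home; the mug, tape roll and stapler were never approached, though I did not re-measure them at the end.

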